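# Pry the retaining ring off a kiln-trolley wheel axle

### The job

The kiln trolley's wheel is clamped in the vice with its axle upright: take the hooked pick from its wooden rest, feel the hook's point in between the axle and the middle of the ring's back, and pry the sprung retaining ring out of its groove, drawing it off towards its back until it lies on the wheel clear of the axle. Touch the ring with nothing but the pick, work gently so that the pick only ever rests lightly on axle and wheel and never strains the ring and the ring does not ping off the wheel, and leave the other things alone. Then lay the pick back in its notches on the rest and let go.

Things in the scene. Friction and masses are not known exactly. Their poses are not given: they have to be found in the camera images.
- pick: hooked pick, about 80 g, lying level in the rest. Origin: on its handle's axis at the place to grip; x towards the hook, z up. Wooden handle 14 x 14 mm, x -62 to +38 mm; steel shank 6 mm thick to x = 90 mm, there bent down into the leg, last 12 mm 3.5 mm thick, round end 32 mm below the axis. Bent by use (at x = 58 mm) and reground: the end may be 8 mm higher or lower and 4 mm off in x.
- ring: sprung steel retaining ring (open E-type clip) lying flat in the axle's groove, 2.5 mm thick, outer diameter 48 mm, band 6 mm wide (inner radius 18 mm), 18 g. Origin: centre of its underside, on the axle's line while seated; z up; x points through its open mouth, so the middle of its back is at -x. Two lugs, 45 degrees either side of the back's middle, and a prong in each sprung leg grip the groove.
- ring_window (a point): middle of the window for the hook, at the ring's top: ring frame x = -15.5, z = +2.5 mm. The window lies between axle head (radius 13 mm) and band (radius 18 mm), so 5 mm wide along x, 16 mm along y between the lugs, open down to the washer. Pulled towards its -x with about 6 to 14 N the ring springs open and is off the groove after about 10 mm, clear of the axle after 22 mm.
- axle: low grey vice fixed to the bench holding the stub axle upright, with the wheel on it. Origin: on the axle's line at bench height. Vice 110 mm along x, y -70 to +162 mm, jaws 58 mm high. Wheel 140 mm in diameter, turns freely, top at 100 mm. On it a washer, diameter 80 mm, top at 103 mm, under the ring. Groove 22 mm in diameter, 103 to 107 mm high; above it the axle head, diameter 26 mm, to 114 mm.
- axle_groove (a point): point on the axle's line at the height of the washer's top and the ring's underside (103 mm above the bench)
- rest: wooden tool rest fixed to the bench, 125 mm (x) by 130 mm (y), board 10 mm thick. Origin under its middle. Two notched cheeks 10 mm thick, 62 mm high, at x = -48 and +48 mm. The pick lies in the notches at y = +32.5 mm, hook beyond the +x cheek: notch floors at z = 49 mm (rear, 20 mm wide, under the handle) and 53 mm (front, 14 mm wide, under the shank). A brush lies in the notches at y = -32.5 mm.
- rest_seat (a point): where the pick's origin belongs when it lies in its notches: rest frame x = 0, y = +32.5 mm, z = 56 mm; the pick's x axis then runs along the rest's x axis
- brush: wooden brush with a metal ferrule, 135 mm long, in the other notches of the rest; origin on its handle; bystander
- bowl: white ceramic bowl, 110 mm across, 45 mm high; origin under its middle; bystander
- grease: amber glass jar with black lid, 60 mm across, 75 mm high; origin under its middle; bystander
- spanner: steel spanner lying flat; origin under its middle; bystander
- post: hollow terracotta kiln post standing upright, 44 mm across, 70 mm high; origin under its middle; bystander
- old_washer: loose steel washer, 44 mm across, 4 mm thick; origin under its middle; bystander
- pliers: pliers lying flat, 155 mm long, 16 mm thick; origin on its middle line on the bench, x towards the jaws; bystander
Things that resemble listed ones, but are neither listed nor needed, are in the scene too. There is more than one size of the ring; the job needs the smaller.

How it is judged:
By the outcome, as a careful person would: the job done as asked, in the order asked, and still so for the second after the job is handed in, with the robot touching nothing.
It also fails if it takes over 67 s, if anything falls off the work surface, if the arm or the gripper's body presses on something with over 40 N, if the wrist force passes 120 N, or if a joint passes its speed limit or range.

### The arm

A 7-joint arm with a two-finger parallel gripper is mounted at the origin on the work surface. World frame = base frame: x ahead of the robot, y to its left, z up, the work surface at z = 0. Lengths are in m, angles in degrees, forces in N, time in s.
With the tool pointing down it reaches from about 0.425 to 0.95 m from the base axis. Payload 4.7 kg.
Tool frame: the origin (TCP) lies on the centre line of the jaws, within the pads' length; the fingertips stand 22 mm ahead of it and the grasp point (between the pads) lies 3 mm ahead of it; z points along the fingers, y is the direction in which the jaws open and shut (so a half turn about z gives the same grasp; the last joint's range is limited). The gripper opens to 87 mm and grips with 3 to 60 N. Pads are 19 mm wide; open, the fingers measure 117 mm over their backs; the gripper's body (75 mm by 190 mm) begins 51 mm behind the grasp point.
Start: joints at [-71.9, 26.849, -2.785, 87.806, 1.381, 65.374, -4.715], TCP at [0.228, 0.635, 0.245] pointing down, gripper open.
Joint ranges: [-148.3, 148.3], [-19.14, 114.17], [-79.39, 73.82], [5.75, 140.21], [-59.74, 239.74], [12.07, 113.84], [-152.46, 152.46]. Speed limits (degrees/s): [147.25, 147.25, 180, 180, 180, 180, 180].

### API

Orientations are given as a 3x3 rotation matrix whose columns are the frame's x, y, z axes.
In Python, from cell import robot gives the robot as it stands.
- The arm moves only by the tool move_arm, never from a script. Its argument "deltas" is text: rows parted by semicolons, each of 6 numbers parted by spaces: the shift along the tool's x, y, z in units of 30 mm (1.0 is 30 mm), then the turn, a rotation vector about the tool's x, y, z in units of 5 degrees (1.0 is 5 degrees). In form: x y z wx wy wz; .... A call has 1 to 10 rows; each row is the pose to reach, as a shift and turn from the pose commanded when the call began, along the tool's axes at that moment; what a row does not reach only later rows make up. A row lasts 1/12 s, in which the tool goes at most 41.7 mm and 7.16 degrees, less where a joint would pass 70% of its speed; a pose out of reach is approached as far as the arm can. A call with a gripper value outside its range is refused whole. "gripper" is the opening, from 0 (shut) to 1 (fully open), set as the call begins (left out, the last holds). The fingers move at their own pace and stop on an object; the grip force is fixed at half the most. Time passes only in rows, so rows that repeat a pose let the fingers close. It gives the time, the measured TCP pose, the force and the opening at its end, in the units of the state.
- robot.sense(): the state, without advancing time (a new reading comes with each control period).
- robot.camera(name): name is "scene" or "top" or "wrist"; returns a dict with "image" (400x640x3 uint8, blue, green, red), "range_z" (400x640 float32, m along the optical axis (not along the pixel's ray), 0 where there is no reading), "camera_matrix" (3x3 intrinsics, pixels), "position" and "attitude" of the camera in the world. Camera axes: x right, y down, z forward; pixel columns grow to the right and rows downward; lengths in m; the calibration is good to about 2 mm. A picture is of the moment at which its call begins.
- robot.close_job(): hands the job in, once; it reports no verdict.
The state is a dict: "clock": time; "qpos": joint angles; "qvel": joint speeds; "joint_torque": joint torques, N m; "tool_pos": TCP position; "orientation": TCP orientation; "force": force on the tool from outside, world axes, zero at the start; "ft_torque": the same for the moment, N m; "width": finger opening in m.
Only numpy, scipy, OpenCV 4.12 (cv2) and the standard library are available. Lean on these libraries where they do the work, as an engineer would, in place of code of your own. Each camera call takes 0.05 s, during which the arm holds its last target.

## Working session

There is one attempt and no reset: what is moved stays moved. The work goes in short steps, Python scripts to look and compute and a tool call to move; the robot and the scene stay as the last step left them, time stands still between calls to the robot, and variables do not carry over. Pictures are saved under pics/ and viewed, and the job is handed in when it is done.

Besides the shell and the picture viewer there is one more tool, called after "Call:" in YAML: its name, and indented under it one key for each argument. move_arm: Moves the arm, as the interface text tells. Its arguments: {"type":"object","properties":{"deltas":{"type":"string"},"gripper":{"type":"number"}},"required":["deltas"]}

```bash
ls; mkdir -p pics
cat > h.py <<'E'
import numpy as np, cv2, pickle
from cell import robot
def snap(name,fn):
    c=robot.camera(name); pickle.dump(c,open(f'pics/{fn}.pkl','wb')); cv2.imwrite(f'pics/{fn}.png',c['image']); return c
def load(fn): return pickle.load(open(f'pics/{fn}.pkl','rb'))
def R_of(c):
    a=np.array(c['attitude']); return a
def pt(c,u,v,z=None):
    K=np.array(c['camera_matrix'])
    if z is None: z=c['range_z'][int(round(v)),int(round(u))]
    r=np.array([(u-K[0,2])/K[0,0],(v-K[1,2])/K[1,1],1.])
    return np.array(c['position'])+R_of(c)@(r*z)
def pth(c,u,v,h):
    K=np.array(c['camera_matrix']); r=R_of(c)@np.array([(u-K[0,2])/K[0,0],(v-K[1,2])/K[1,1],1.])
    p=np.array(c['position']); return p+r*(h-p[2])/r[2]
def proj(c,P):
    K=np.array(c['camera_matrix']); q=K@(R_of(c).T@(np.array(P)-np.array(c['position']))); return q[:2]/q[2]
def crop(c,u0,v0,u1,v1,s,fn):
    cv2.imwrite(f'pics/{fn}.png',cv2.resize(c['image'][v0:v1,u0:u1],None,fx=s,fy=s,interpolation=cv2.INTER_CUBIC))
E
python3 - <<'E'
from h import *
print(robot.sense())
for n in ['scene','top','wrist']:
    c=snap(n,n+'0'); print(n,c['position'],np.array(c['attitude']).round(3).tolist(),c['camera_matrix'])
E
```

```text
pics
{'clock': 0.0, 'qpos': array([-71.90114499,  26.89811478,  -2.78476387,  87.87280724,
         1.38271686,  65.37494332,  -4.71629477]), 'qvel': array([ 0.05785851, -0.05770028,  0.08118536, -0.02722249,  0.02461554,
        0.0247321 ,  0.03936885]), 'joint_torque': array([-6.86957428e-04, -5.07977843e+01, -8.07985081e-02, -2.36156416e+01,
       -6.13072026e-02,  3.82022106e-02,  1.85140457e-04]), 'tool_pos': array([0.22795243, 0.63476056, 0.24349668]), 'orientation': array([[-9.41160959e-01,  3.37958170e-01, -5.69222165e-04],
       [ 3.37958636e-01,  9.41159098e-01, -1.87443267e-03],
       [-9.77512166e-05, -1.95651640e-03, -9.99998081e-01]]), 'force': array([0.3901164 , 0.45652328, 0.4904794 ]), 'ft_torque': array([-0.04454895,  0.06251458,  0.0292182 ]), 'width': 0.08705041069802393}
scene [1.08297676 0.6697947  0.93397442] [[-0.809, 0.403, -0.427], [0.587, 0.574, -0.57], [0.015, -0.713, -0.701]] [[375.55669922   0.         320.61934532]
 [  0.         375.55669922 198.72190874]
 [  0.           0.           1.        ]]
top [ 0.53990117 -0.00533271  1.10286069] [[0.028, -0.998, 0.062], [-1.0, -0.028, 0.008], [-0.006, -0.063, -0.998]] [[402.00000383   0.         322.72633606]
 [  0.         402.00000383 198.58811595]
 [  0.           0.           1.        ]]
wrist [0.15505116 0.66188365 0.38264835] [[0.338, 0.903, 0.267], [0.941, -0.324, -0.097], [-0.001, 0.284, -0.959]] [[299.63515942   0.         319.25996586]
 [  0.         299.63515942 191.8020036 ]
 [  0.           0.           1.        ]]
```

View pics/top0.png

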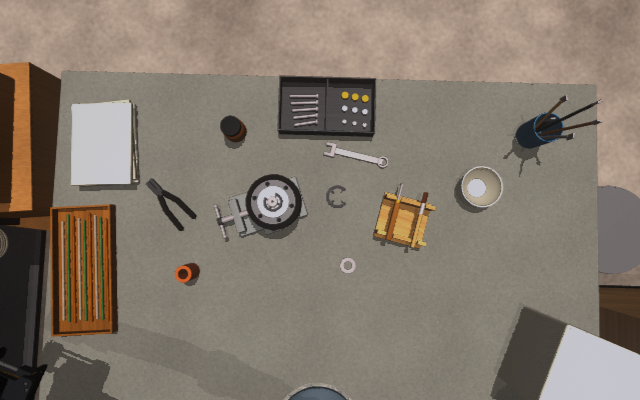

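View pics/scene0.png

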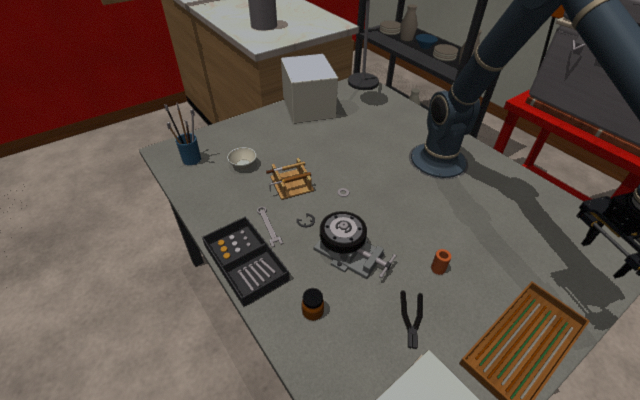

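View pics/wrist0.png

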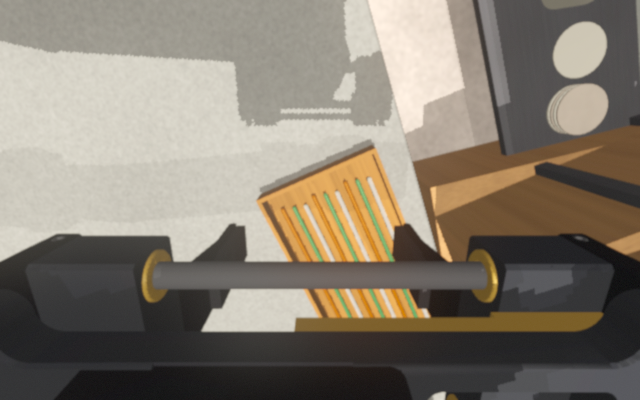

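Run:
```python
from h import *
c=load('top0'); crop(c,365,170,445,255,7,'c1'); crop(c,205,165,315,250,7,'c2')
s=load('scene0'); crop(s,255,150,325,205,10,'c3'); crop(s,305,200,400,285,7,'c4')
```

```text
(no output)
```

View pics/c1.png

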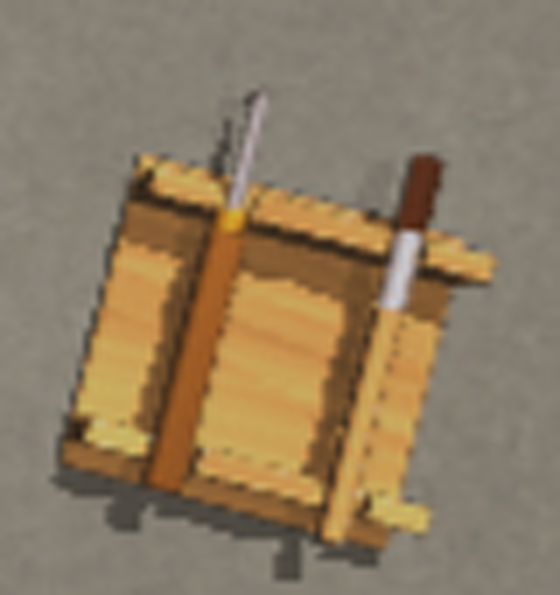

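View pics/c2.png

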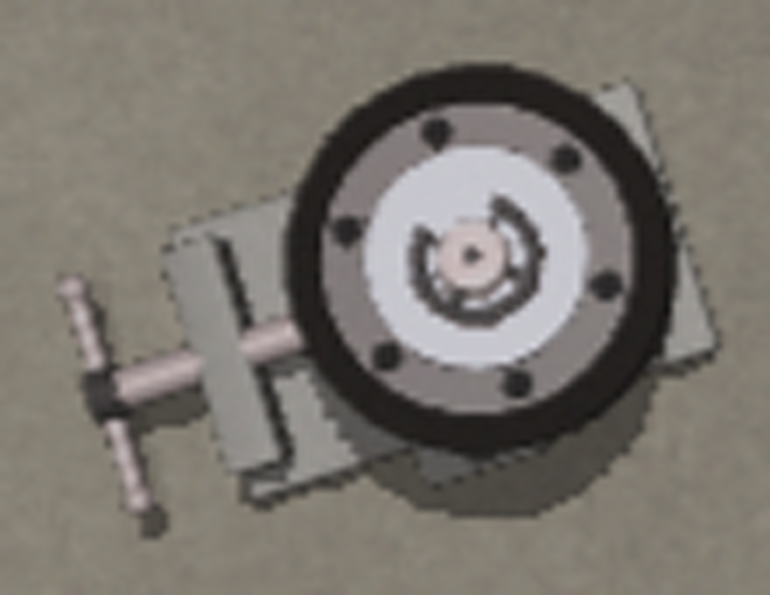

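View pics/c3.png

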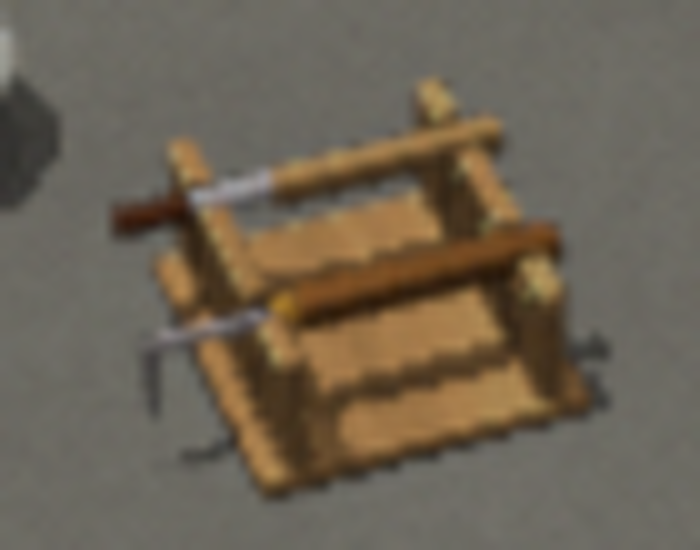

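View pics/c4.png

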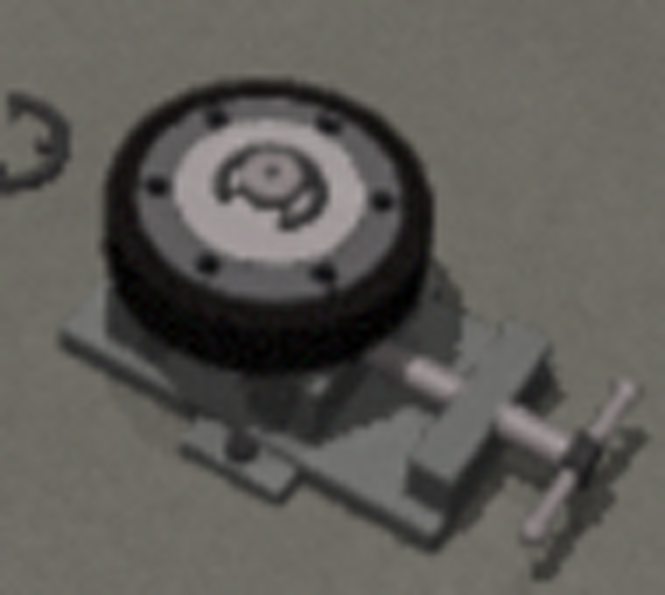

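Run:
```python
from h import *
c=load('top0')
f=lambda x,y,o,s:((x)/s+o[0]-.5+.5/s, y/s+o[1]-.5+.5/s)
o=(205,165)
for n,(x,y),h in [('axle',(473,255),.114),('mouthL',(425,230),.1055),('mouthR',(497,203),.1055)]:
    print(n,pth(c,*f(x,y,o,7),h).round(4))
o=(365,170)
for n,(x,y),h in [('pk rear',(167,485),.063),('ferr',(232,215),.063),('hook',(260,95),.058)]:
    print(n,pth(c,*f(x,y,o,7),h).round(4), 'depthpt',pt(c,*f(x,y,o,7)).round(4))
s=load('scene0'); 
o=(305,200); print('axle scene',pth(s,*f(272,172,o,7),.114))
o=(255,150)
for n,(x,y),h in [('rear',(555,238),.056),('ferr',(285,305),.056),('bend',(155,345),.056)]:print(n,pth(s,*f(x,y,o,10),h))
```

```text
axle [0.5924 0.127  0.114 ]
mouthL [0.6012 0.1455 0.1055]
mouthR [0.6116 0.1203 0.1055]
pk rear [ 0.506  -0.1691  0.063 ] depthpt [ 0.506  -0.1689  0.0639]
ferr [ 0.606  -0.1913  0.063 ] depthpt [ 0.606  -0.1912  0.0635]
hook [ 0.6514 -0.2018  0.058 ] depthpt [ 0.6514 -0.2019  0.0577]
axle scene [0.59111227 0.12678156 0.114     ]
rear [ 0.50307271 -0.17052222  0.056     ]
ferr [ 0.60103438 -0.19522526  0.056     ]
bend [ 0.64879908 -0.20331579  0.056     ]
```

```bash
cat >> h.py <<'E'
from scipy.spatial.transform import Rotation as Ro
def Rdown(yaw):  # tool x at world angle yaw, z down
    a=np.radians(yaw); x=np.array([np.cos(a),np.sin(a),0]); z=np.array([0,0,-1.]); return np.stack([x,np.cross(z,x),z],1)
def go(p,yaw,Rt=None):
    s=robot.sense(); R=np.array(s['orientation']); Rt=Rdown(yaw) if Rt is None else Rt
    d=R.T@(np.array(p)-s['tool_pos'])/.03; w=np.degrees(Ro.from_matrix(R.T@Rt).as_rotvec())/5
    print('clk',round(s['clock'],2),'pos',s['tool_pos'].round(4),'yaw',round(np.degrees(np.arctan2(R[1,0],R[0,0])),2),'F',np.round(s['force'],1),'w',round(s['width'],4)); print('delta',d.round(2),w.round(2))
E
python3 -c "
from h import *
go([.55,-.183,.20],167.3)"
```

```text
clk 0.15 pos [0.228  0.6349 0.2438] yaw 160.25 F [-1.1  0.1 -0.2] w 0.0871
delta [-19.32 -22.03   1.49] [-0.02 -0.   -1.41]
```

Call:
move_arm:
  deltas: "-19.3 -22 0.5 0 0 -1.4;-19.3 -22 0.5 0 0 -1.4;-19.3 -22 0.5 0 0 -1.4;-19.3 -22 0.5 0 0 -1.4;-19.3 -22 0.5 0 0 -1.4;-19.3 -22 0.5 0 0 -1.4;-19.3 -22 0.5 0 0 -1.4;-19.3 -22 0.5 0 0 -1.4;-19.3 -22 0.5 0 0 -1.4;-19.3 -22 0.5 0 0 -1.4"
  gripper: 0.5

```text
clock: 0.98
tool_pos: [0.381, 0.2456, 0.2374]
orientation: [[-0.975, 0.221, 0.0], [0.221, 0.975, 0.0], [-0.0, 0.0, -1.0]]
force: [1.5, 0.0, -1.0]
width: 0.044
```

```bash
python3 -c "
from h import *
go([.55,-.183,.20],167.3)"
```

```text
clk 0.98 pos [0.381  0.2456 0.2374] yaw 167.26 F [ 1.5  0.  -1. ] w 0.044
delta [ -8.64 -12.69   1.24] [ 0.    0.   -0.01]
```

Call:
move_arm:
  deltas: "-8.2 -12 1.2 0 0 0;-8.2 -12 1.2 0 0 0;-8.2 -12 1.2 0 0 0;-8.2 -12 1.2 0 0 0;-8.2 -12 1.2 0 0 0;-8.2 -12 1.2 0 0 0;-8.2 -12 1.2 0 0 0;-8.2 -12 1.2 0 0 0;-8.2 -12 1.2 0 0 0;-8.2 -12 1.2 0 0 0"

```text
clock: 1.82
tool_pos: [0.5339, -0.1403, 0.2029]
orientation: [[-0.975, 0.221, -0.0], [0.221, 0.975, 0.0], [0.0, 0.0, -1.0]]
force: [0.3, 0.3, -0.7]
width: 0.0433
```

```bash
python3 -c "
from h import *
snap('wrist','w1');go([.55,-.183,.20],167.3)"
```

```text
clk 1.87 pos [ 0.5357 -0.1501  0.2029] yaw 166.68 F [ 2.9 -7.   0.9] w 0.0433
delta [-0.72 -0.96  0.11] [-0.08  0.06 -0.12]
```

View pics/w1.png

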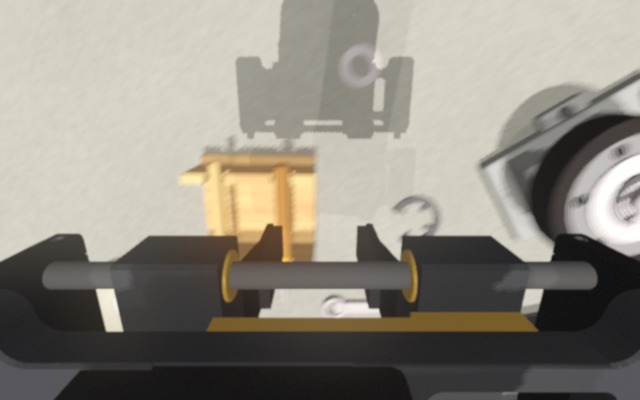

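Call:
move_arm:
  deltas: "-2.9 -0.5 0.6 0 0 0;-2.9 -0.5 0.6 0 0 0;-2.9 -0.5 0.6 0 0 0;-2.9 -0.5 0.6 0 0 0;-2.9 -0.5 0.6 0 0 0;-2.9 -0.5 0.6 0 0 0"

```text
clock: 2.37
tool_pos: [0.614, -0.1715, 0.1852]
orientation: [[-0.975, 0.22, -0.001], [0.22, 0.975, 0.001], [0.001, 0.001, -1.0]]
force: [-0.3, 0.8, 0.4]
width: 0.043
```

```bash
python3 -c "
from h import *
c=snap('wrist','w2');go([.55,-.183,.20],167.3)
crop(c,200,20,440,300,2.1,'w2c')"
```

```text
clk 2.42 pos [ 0.6141 -0.1715  0.1856] yaw 167.27 F [ 0.9 -0.2  0.1] w 0.0437
delta [ 2.   -0.85 -0.48] [ 0.01 -0.   -0.01]
```

View pics/w2c.png

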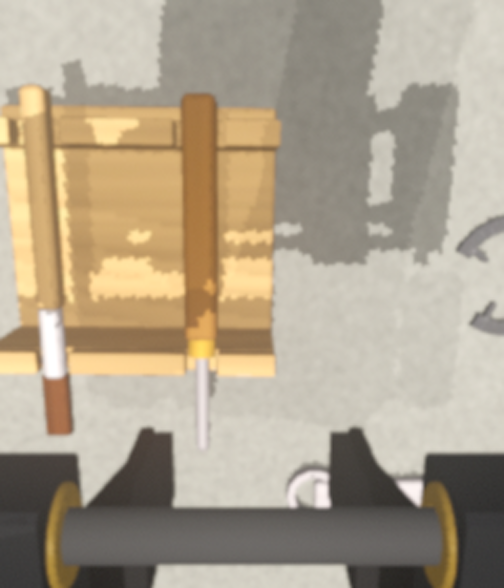

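View pics/w2.png

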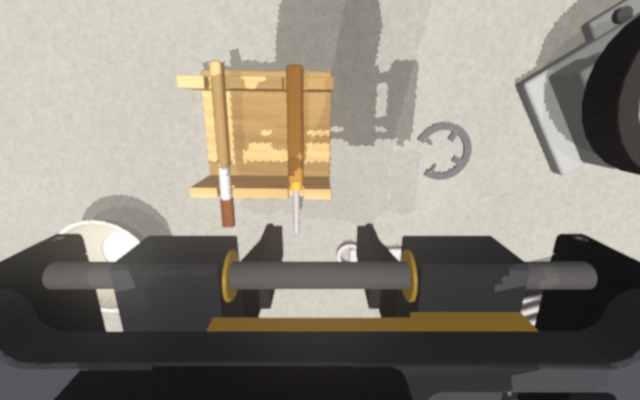

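Run:
```python
from h import *
c=load('w2'); f=lambda x,y:(x/2.1+200-.25,y/2.1+20-.25)
for n,(x,y),h in [('rear end top',(199,96),.063),('ferrule/handle',(202,341),.063),('ferr end',(203,356),.060),('shank end',(202.5,446),.059),('shank start',(203,360),.059),
 ('front cheek L outer',(2,374),.062),('front cheek R outer',(274,375),.062),('rear cheek L outer',(10,119),.062),('rear R outer',(280,123),.062),('rear R inner',(280,148),.062),('front inner R',(274,355),.062)]:
    print(n,pth(c,*f(x,y),h).round(4), pt(c,*f(x,y)).round(4))
s=robot.camera('top')
print(pt(s,*proj(s,[.55,-.18,.063])))
```

```text
rear end top [ 0.5053 -0.1667  0.063 ] [ 0.5051 -0.1668  0.0615]
ferrule/handle [ 0.6001 -0.1892  0.063 ] [ 0.6007 -0.1895  0.0607]
ferr end [ 0.6075 -0.1908  0.06  ] [ 0.6074 -0.1907  0.0605]
shank end [ 0.6493 -0.2015  0.059 ] [ 0.6493 -0.2015  0.0591]
shank start [ 0.6095 -0.1914  0.059 ] [ 0.6096 -0.1914  0.0589]
front cheek L outer [ 0.5955 -0.2782  0.062 ] [ 0.6095 -0.3084 -0.002 ]
front cheek R outer [ 0.6222 -0.1623  0.062 ] [ 0.6225 -0.1623  0.0611]
rear cheek L outer [ 0.497  -0.2407  0.062 ] [ 0.4963 -0.2422  0.0575]
rear R outer [ 0.5217 -0.1383  0.062 ] [ 0.5216 -0.1382  0.0608]
rear R inner [ 0.5307 -0.1402  0.062 ] [ 0.5289 -0.1369 -0.0008]
front inner R [ 0.6133 -0.1604  0.062 ] [ 0.6139 -0.1604  0.0602]
[ 0.54535295 -0.09962549  0.54149997]
```

Call:
move_arm:
  deltas: "0 0 0 0 0 1.4;0 0 0 0 0 2.8;0 0 0 0 0 4.2;0 0 0 0 0 5.6;0 0 0 0 0 7;0 0 0 0 0 8.4;0 0 0 0 0 9.8;0 0 0 0 0 11.2;0 0 0 0 0 12.6;0 0 0 0 0 14"

```text
clock: 3.3
tool_pos: [0.6146, -0.1715, 0.1859]
orientation: [[-0.12, 0.993, 0.001], [0.993, 0.12, 0.001], [0.001, 0.001, -1.0]]
force: [0.3, -1.0, -0.6]
width: 0.0437
```

Call:
move_arm:
  deltas: "0 0 0 0 0 1.4;0 0 0 0 0 2.8;0 0 0 0 0 4.2;0 0 0 0 0 5.6;0 0 0 0 0 7;0 0 0 0 0 8.4;0 0 0 0 0 9.8;0 0 0 0 0 11.2;0 0 0 0 0 12.6;0 0 0 0 0 14"

```text
clock: 4.13
tool_pos: [0.6147, -0.1714, 0.1858]
orientation: [[0.892, 0.453, 0.001], [0.453, -0.892, 0.002], [0.002, -0.001, -1.0]]
force: [-1.3, -0.6, -0.3]
width: 0.0431
```

```bash
python3 -c "
from h import *
go([.568,-.1815,.16],-13.5);print(robot.sense()['qpos'].round(1))"
```

```text
clk 4.13 pos [ 0.6147 -0.1714  0.1858] yaw 26.93 F [-1.3 -0.6 -0.3] w 0.0431
delta [-1.54 -0.4   0.86] [-0.02 -0.02  8.09]
[-25.8  37.1  57.2  99.1 -34.7  63.4 -20.6]
```

Call:
move_arm:
  deltas: "-0.4 0 0 0 0 1.4;-0.8 -0.1 0.2 0 0 2.8;-1.2 -0.2 0.4 0 0 4.2;-1.5 -0.4 0.5 0 0 5.6;-1.5 -0.4 0.6 0 0 7;-1.5 -0.4 0.6 0 0 8.1;-1.5 -0.4 0.6 0 0 8.1;-1.5 -0.4 0.6 0 0 8.1"

```text
clock: 4.8
tool_pos: [0.5694, -0.1815, 0.1674]
orientation: [[0.974, -0.226, 0.0], [-0.226, -0.974, 0.001], [0.0, -0.001, -1.0]]
force: [0.6, -0.3, -0.1]
width: 0.0438
```

```bash
python3 -c "
from h import *
go([.568,-.1815,.055],-13.5);print(robot.sense()['qpos'].round(1))
c=snap('wrist','w3')
crop(c,140,0,500,300,2,'w3c')"
```

```text
clk 4.8 pos [ 0.5694 -0.1815  0.1674] yaw -13.09 F [ 0.6 -0.3 -0.1] w 0.0438
delta [-0.05  0.01  3.75] [-0.01 -0.    0.08]
[-30.7  40.5  67.5 105.8 -42.1  63.5 -50.4]
```

View pics/w3c.png

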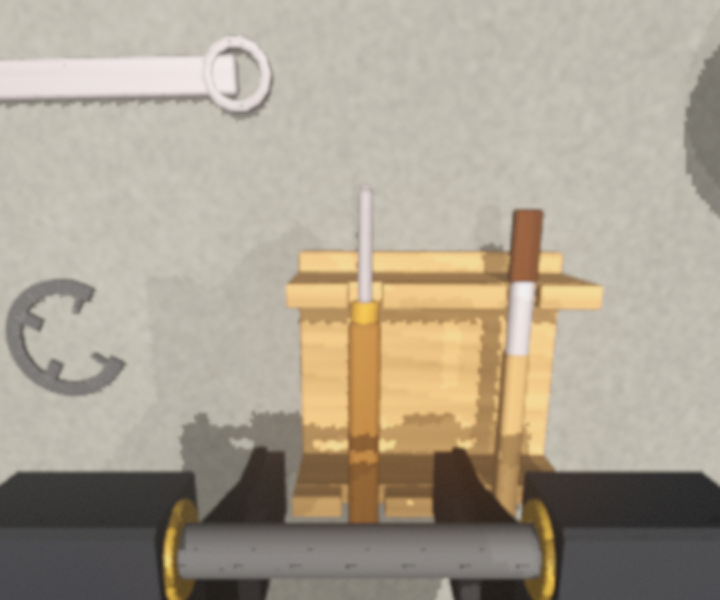

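Run:
```python
from h import *
c=load('w3'); f=lambda x,y:(x/2+140-.25,y/2-.25)
for n,(x,y),h in [('handle lo',(363.5,500),.063),('ferrule/handle',(365,322),.063),('ferr end',(365,302),.060),('shank end',(366,188),.059),('shank start',(366,296),.059),
 ('front cheek L outer',(290,285),.062),('front cheek R outer',(598,286),.062)]:
    print(n,pth(c,*f(x,y),h).round(4), pt(c,*f(x,y)).round(4))
```

```text
handle lo [ 0.5223 -0.1718  0.063 ] [ 0.522  -0.1718  0.0623]
ferrule/handle [ 0.601  -0.1906  0.063 ] [ 0.6005 -0.1905  0.0599]
ferr end [ 0.6086 -0.1924  0.06  ] [ 0.6088 -0.1924  0.0611]
shank end [ 0.6521 -0.2027  0.059 ] [ 0.6521 -0.2028  0.058 ]
shank start [ 0.6108 -0.1933  0.059 ] [ 0.6105 -0.1932  0.0567]
front cheek L outer [ 0.6225 -0.1643  0.062 ] [ 0.6225 -0.1642  0.0613]
front cheek R outer [ 0.5939 -0.2859  0.062 ] [ 0.5935 -0.2865  0.0602]
```

Call:
move_arm:
  deltas: "0 0 1 0 0 0.1;0 0 2 0 0 0.1;0 0 2.8 0 0 0.1;0 0 3.2 0 0 0.1;0 0 3.5 0 0 0.1;0 0 3.6 0 0 0.1;0 0 3.6 0 0 0.1;0 0 3.6 0 0 0.1"

```text
clock: 5.52
tool_pos: [0.5704, -0.1827, 0.0603]
orientation: [[0.971, -0.238, 0.002], [-0.238, -0.971, -0.001], [0.002, 0.0, -1.0]]
force: [0.5, -0.3, 0.5]
width: 0.0437
```

```bash
python3 -c "
from h import *
go([.569,-.182,.059],-13.4);print(robot.sense()['qpos'].round(1))
"
```

```text
clk 5.52 pos [ 0.5704 -0.1827  0.0603] yaw -13.74 F [ 0.5 -0.3  0.5] w 0.0437
delta [-0.05 -0.01  0.04] [ 0.   -0.02 -0.07]
[-25.8  47.1  59.3 109.7 -50.8  54.3 -45.1]
```

Good; record the rest position and close the fingers.

Call:
move_arm:
  deltas: "-0.05 0 0.04 0 0 0;-0.05 0 0.04 0 0 0;-0.05 0 0.04 0 0 0;-0.05 0 0.04 0 0 0;-0.05 0 0.04 0 0 0;-0.05 0 0.04 0 0 0"
  gripper: 0

```text
clock: 6.02
tool_pos: [0.5683, -0.1819, 0.0581]
orientation: [[0.971, -0.238, 0.0], [-0.238, -0.971, -0.0], [0.0, 0.0, -1.0]]
force: [-0.4, 0.1, 0.5]
width: 0.0133
```

```bash
python3 -c "
from h import *
go([.569,-.182,.159],-13.4);print(robot.sense()['qpos'].round(1))
"
```

```text
clk 6.02 pos [ 0.5683 -0.1819  0.0581] yaw -13.75 F [-0.4  0.1  0.5] w 0.0133
delta [ 0.02 -0.   -3.36] [ 0.   -0.   -0.07]
[-25.8  47.1  59.1 110.  -51.   54.1 -45. ]
```

Call:
move_arm:
  deltas: "0 0 -0.2 0 0 0;0 0 -0.6 0 0 0;0 0 -1.3 0 0 0;0 0 -2.2 0 0 0;0 0 -3.2 0 0 0;0 0 -4 0 0 0;0 0 -4.3 0 0 0;0 0 -4.5 0 0 0;0 0 -4.5 0 0 0;0 0 -4.5 0 0 0"

```text
clock: 6.85
tool_pos: [0.5677, -0.1813, 0.192]
orientation: [[0.971, -0.238, -0.001], [-0.238, -0.971, 0.001], [-0.002, -0.001, -1.0]]
force: [0.1, 0.6, -1.2]
width: 0.0138
```

```bash
python3 -c "
from h import *
go([.569,-.182,.159],-13.4);print(robot.sense()['qpos'].round(1))
c=snap('wrist','w4')
crop(c,220,0,420,250,3,'w4c')
c=snap('scene','s4')
u,v=proj(c,[.62,-.19,.18]).astype(int);print(u,v)
crop(c,u-60,v-45,u+50,v+45,7,'s4c')
"
```

```text
clk 6.85 pos [ 0.5677 -0.1813  0.192 ] yaw -13.75 F [ 0.1  0.6 -1.2] w 0.0138
delta [0.05 0.01 1.1 ] [-0.01  0.02 -0.07]
[-31.7  38.7  68.8 104.7 -39.8  65.5 -52.7]
276 154
```

View pics/w4c.png

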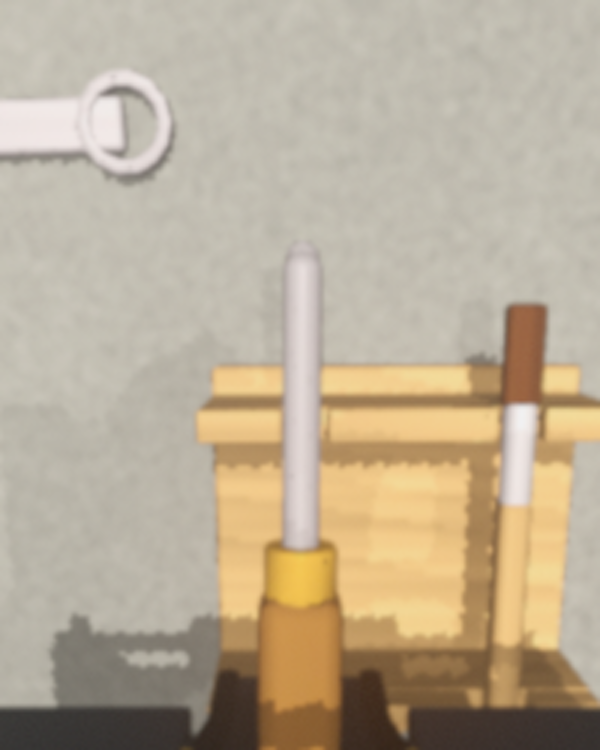

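View pics/s4c.png

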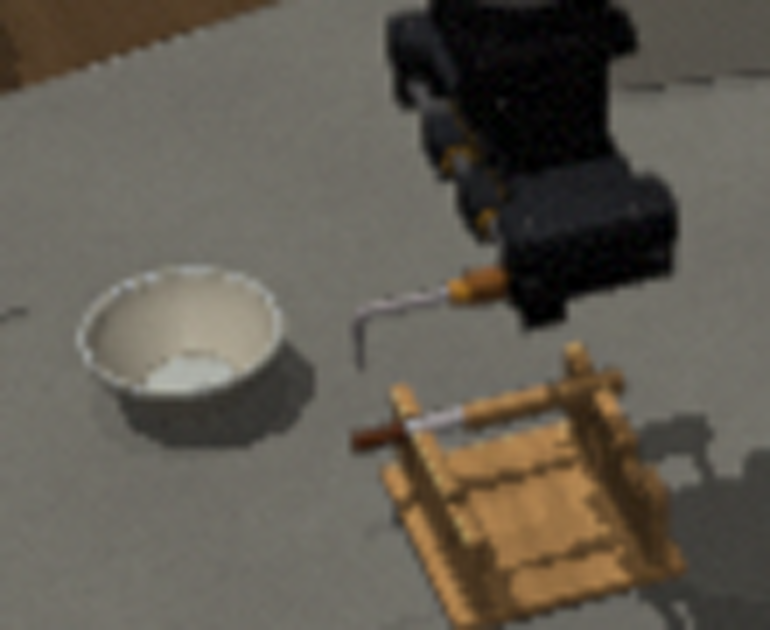

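Run:
```python
from h import *
s=robot.sense(); T=s['tool_pos'];R=np.array(s['orientation'])
c=load('w4'); f=lambda x,y:(x/3+220-.33,y/3-.33)
loc=lambda P:(R.T@(P-T)*1000).round(1)
for n,(x,y) in [('handle',(301,650)),('ferr',(301,575)),('sh0',(302,530)),('sh1',(302.5,400)),('sh2',(303,300)),('sh3',(303,260)),('end',(303,247))]:
    print(n,loc(pt(c,*f(x,y))))
print('end edge at tool z=-1,0,+4 ',[loc(pth(c,*f(303,240),T[2]-z)) for z in (0,.003,.006)])
c=load('s4'); u,v=proj(c,[.62,-.19,.18]).astype(int)
g=lambda x,y:(x/7+u-60-.43,y/7+v-45-.43)
n=R[:,1]; C=np.array(c['position'])
for nm,(x,y) in [('tip',(361,368)),('leg mid',(360,340)),('bend top',(359,318)),('shank mid',(410,305)),('shank start',(447,293))]:
    d=pth(c,*g(x,y),0)-C; t=((T-C)@n)/(d@n); print(nm,loc(C+t*d), c['range_z'][int(g(x,y)[1]),int(g(x,y)[0])])
```

```text
handle [26.2 -0.3 -4.7]
ferr [38.2 -0.3 -2.9]
sh0 [45.  -0.1 -0.8]
sh1 [65.3 -0.1 -0.7]
sh2 [79.9 -0.  -0.9]
sh3 [85.5 -0.  -0.7]
end [87.4 -0.   1.2]
end edge at tool z=-1,0,+4  [array([88.2, -0. , -0.2]), array([88.4, -0. ,  2.8]), array([88.7, -0. ,  5.8])]
tip [86.2 -0.  31.8] 1.2251163
leg mid [85.3 -0.  15.6] 1.496507
bend top [84.6 -0.   3. ] 1.1997502
shank mid [60.2 -0.   2.3] 1.2084823
shank start [42.2 -0.   0.4] 1.2144763
```

```bash
python3 -c "
from h import *
go([.479,.0814,.192],22)
"
```

```text
clk 6.95 pos [ 0.5675 -0.1812  0.1915] yaw -13.75 F [ 0.1  0.5 -0.7] w 0.0135
delta [-4.95 -7.8  -0.  ] [-0.01  0.03 -7.15]
```

Call:
move_arm:
  deltas: "-0.2 -0.4 0 0 0 -0.3;-0.7 -1.2 0 0 0 -1.1;-1.4 -2.2 0 0 0 -2.1;-2.1 -3.3 0 0 0 -3.1;-2.8 -4.4 0 0 0 -4.1;-3.5 -5.5 0 0 0 -5.1;-4.2 -6.6 0 0 0 -6.1;-4.7 -7.4 0 0 0 -6.8;-4.9 -7.8 0 0 0 -7.1;-4.9 -7.8 0 0 0 -7.1"

```text
clock: 7.78
tool_pos: [0.4795, 0.0845, 0.1916]
orientation: [[0.926, 0.378, -0.003], [0.378, -0.926, 0.001], [-0.003, -0.002, -1.0]]
force: [-0.2, 0.1, -0.7]
width: 0.0137
```

Call:
move_arm:
  deltas: "0 0 0 0 0 0;0 0 0 0 0 0"

```text
clock: 7.95
tool_pos: [0.481, 0.0792, 0.1927]
orientation: [[0.93, 0.369, -0.0], [0.369, -0.93, -0.001], [-0.001, 0.001, -1.0]]
force: [0.1, -0.9, 0.1]
width: 0.0134
```

```bash
python3 -c "
from h import *
c=snap('wrist','w5');s=robot.sense()
go([.479,.0814,.192],22);print(s['qpos'].round(1),s['tool_pos'],s['orientation'])
crop(c,220,0,420,250,3,'w5c')
pickle.dump(s,open('pics/s5s.pkl','wb'))
c=snap('scene','s5')
P=s['tool_pos']+s['orientation']@[.07,0,.02]
u,v=proj(c,P).astype(int);print(u,v)
crop(c,u-35,v-30,u+35,v+30,10,'s5c')
"
```

```text
clk 8.0 pos [0.4812 0.0788 0.1928] yaw 21.58 F [-0.5 -0.5 -0.5] w 0.014
delta [-0.04 -0.11  0.03] [ 0.01  0.   -0.08]
[-68.2  25.   70.3 118.5 -28.5  56.  -51.4] [0.48119853 0.07880658 0.19280572] [[ 9.29927283e-01  3.67743454e-01  8.25409308e-06]
 [ 3.67743283e-01 -9.29926829e-01 -9.85022174e-04]
 [-3.54559754e-04  9.19034381e-04 -9.99999515e-01]]
351 199
```

View pics/w5c.png

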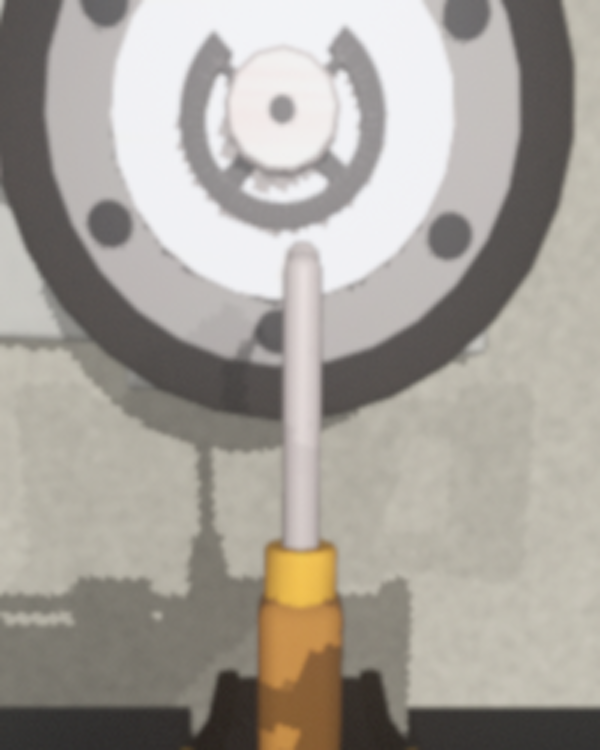

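View pics/s5c.png

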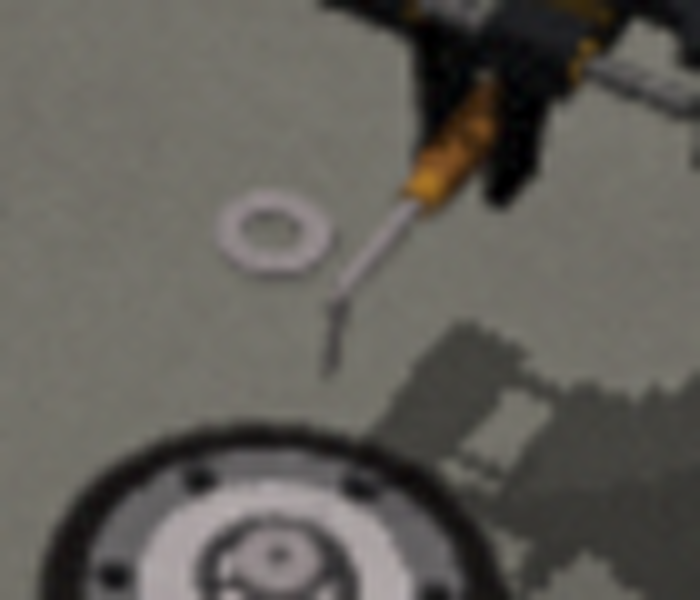

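```bash
cat > ring.py <<'E'
from h import *
s=pickle.load(open('pics/s5s.pkl','rb'));T=s['tool_pos'];R=np.array(s['orientation'])
c=load('w5'); f=lambda x,y:(x/3+220-.33,y/3-.33)
w=lambda x,y,h:pth(c,*f(x,y),h)
ax=w(283,108,.114); print('axle',ax)
hd=[w(x,y,.114) for x,y in [(228,108),(338,108),(283,45),(283,171)]]; print('head',np.mean(hd[:2],0),np.mean(hd[2:],0),np.linalg.norm(hd[0]-hd[1]),np.linalg.norm(hd[2]-hd[3]))
P=np.array([w(x,y,.1055) for x,y in [(180,115),(385,115),(283,228),(212,199),(356,199)]])[:,:2]
A=np.c_[2*P,np.ones(len(P))]; k=np.linalg.lstsq(A,(P**2).sum(1),rcond=None)[0]; cen=k[:2]; print('ring c',cen,'r',np.sqrt(k[2]+cen@cen))
for n,(x,y) in [('mL',(215,45)),('mR',(347,38)),('mLout',(210,32)),('mRout',(346,25)),('lugL',(238,178)),('lugR',(338,172))]:
    d=w(x,y,.1055)[:2]-cen; print(n,np.linalg.norm(d),np.degrees(np.arctan2(d[1],d[0])))
c2=load('scene' and 's5'); P=s['tool_pos']+s['orientation']@[.07,0,.02]
u,v=proj(c2,P).astype(int); g=lambda x,y:(x/10+u-35-.45,y/10+v-30-.45)
n=R[:,1];C=np.array(c2['position'])
for nm,(x,y) in [('tip',(328,378)),('mid',(335,330)),('bend',(340,298))]:
    d=pth(c2,*g(x,y),0)-C; t=((T-C)@n)/(d@n); print(nm,(R.T@(C+t*d-T)*1000).round(1))
print('axle from scene',pth(c2,*g(277,555),.114))
E
python3 ring.py
```

```text
axle [0.59207884 0.12728419 0.114     ]
head [0.59207901 0.12728377 0.114     ] [0.59187021 0.12720266 0.114     ] 0.024066275385172902 0.0249154083260959
ring c [0.59126049 0.12713036] r 0.023440214500617954
mL 0.02140690340143012 66.45758288832083
mR 0.02193115009723681 -19.288988233028917
mLout 0.02398761846811519 63.90361089378213
mRout 0.023766432321354614 -14.770706464599314
lugL 0.01608254047931542 160.95804197680593
lugR 0.01674530593665911 -109.04969071837057
tip [89.4 -0.  32.9]
mid [87.9  0.  14.6]
bend [86.7 -0.   2.9]
axle from scene [0.59131339 0.12619758 0.114     ]
```

```bash
cat >> h.py <<'E'
AX=np.array([.5918,.1271]); TIP=np.array([.0865,0,.032]); YAW=25.; PIT=10.
def Rt(yaw=YAW,pit=PIT): return Rdown(yaw)@Ro.from_euler('y',pit,degrees=True).as_matrix()
def tipgo(rx,z,ry=0,yaw=YAW,pit=PIT):
    a=np.radians(YAW); u=np.array([np.cos(a),np.sin(a)]); n=np.array([-u[1],u[0]])
    R=Rt(yaw,pit); tip=np.r_[AX+rx*u+ry*n,z]; go(tip-R@TIP,0,R)
    s=robot.sense(); cur=s['tool_pos']+np.array(s['orientation'])@TIP; d=cur[:2]-AX
    print('tip now rx,ry,z mm',(np.array([d@u,d@n,cur[2]])*1000).round(2),'q3',s['qpos'][2].round(1),'Fring',np.round([s['force'][:2]@u,s['force'][:2]@n,s['force'][2]],1))
E
python3 -c "
from h import *
tipgo(-.026,.122)
"
```

```text
clk 8.05 pos [0.4813 0.0787 0.1929] yaw 21.56 F [ 0.2  0.  -1.3] w 0.0134
delta [0.13 0.09 1.81] [ 0.07  2.   -0.69]
tip now rx,ry,z mm [-34.27  -2.35 160.85] q3 70.3 Fring [ 0.1 -0.1 -1.3]
```

Call:
move_arm:
  deltas: "0 0 0.1 0 0.3 -0.1;0 0 0.4 0 0.7 -0.3;0.1 0.1 0.8 0 1.1 -0.5;0.1 0.1 1.2 0 1.5 -0.6;0.1 0.1 1.6 0 1.8 -0.7;0.1 0.1 1.8 0 2 -0.7;0.1 0.1 1.8 0 2 -0.7;0.1 0.1 1.8 0 2 -0.7"

```text
clock: 8.72
tool_pos: [0.485, 0.0774, 0.1389]
orientation: [[0.892, 0.424, 0.159], [0.418, -0.906, 0.068], [0.173, 0.005, -0.985]]
force: [0.2, 0.4, -1.0]
width: 0.0138
```

```bash
python3 -c "
from h import *
tipgo(-.021,.112)
s=robot.sense();print(s['qpos'].round(1));pickle.dump(s,open('pics/s6s.pkl','wb'))
c=snap('wrist','w6');crop(c,220,0,420,250,3,'w6c')
c=snap('scene','s6')
u,v=proj(c,[.59,.127,.11]).astype(int);print(u,v)
crop(c,u-35,v-35,u+35,v+25,10,'s6c')
"
```

```text
clk 8.72 pos [0.485  0.0774 0.1389] yaw 25.12 F [ 0.2  0.4 -1. ] w 0.0138
delta [ 0.14 -0.    0.38] [0.06 0.01 0.02]
tip now rx,ry,z mm [-2.7040e+01  4.0000e-02  1.2236e+02] q3 61.7 Fring [ 0.3  0.2 -1. ]
[-62.3  22.5  61.7 127.1 -38.8  38.4 -38.9]
343 224
```

View pics/w6c.png

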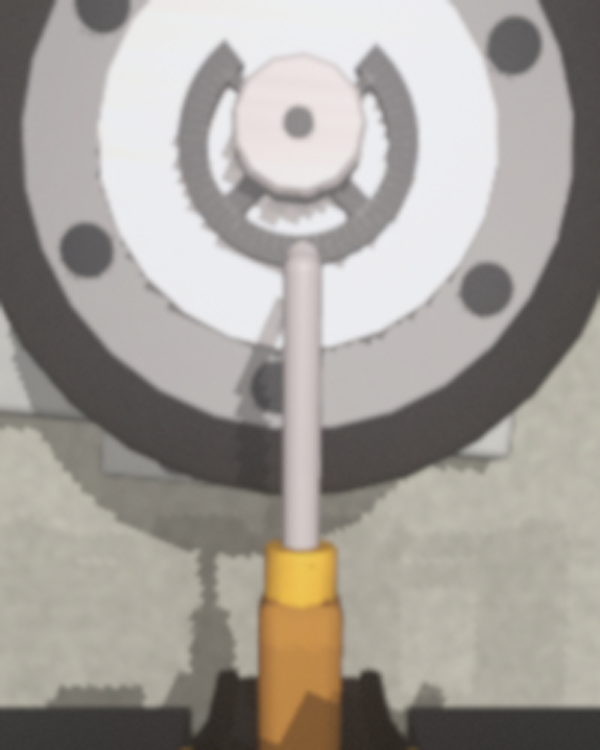

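View pics/s6c.png

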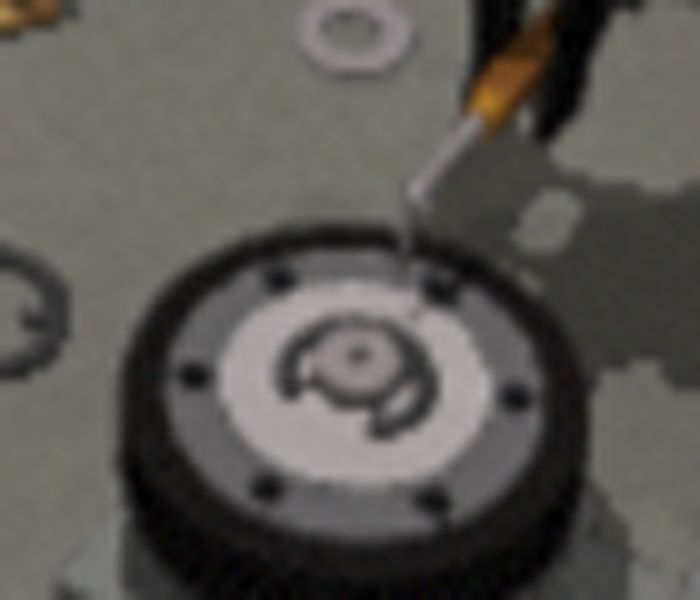

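Run:
```python
from h import *
s=pickle.load(open('pics/s6s.pkl','rb'));T=s['tool_pos'];R=np.array(s['orientation'])
c2=load('s6'); u,v=343,224; g=lambda x,y:(x/10+u-35-.45,y/10+v-35-.45)
n=R[:,1];C=np.array(c2['position'])
for nm,(x,y) in [('tip',(410,290)),('mid',(410,240)),('bend',(415,192))]:
    d=pth(c2,*g(x,y),0)-C; t=((T-C)@n)/(d@n); print(nm,(R.T@(C+t*d-T)*1000).round(1))
ax=pth(c2,*g(358,355),.114);print(ax)
# relative: ray to tip, axle-corrected
cv2.imwrite('pics/s6d.png',cv2.resize(c2['image'][210:240,330:365],None,fx=20,fy=20,interpolation=cv2.INTER_NEAREST))
print(R.T@(pth(load('w6'),298/3+220-.33,121/3-.33,.114)-T),pth(load('w6'),298/3+220-.33,121/3-.33,.114))
```

```text
tip [75.8  0.  43.2]
mid [84.4  0.  18.7]
bend [88.   0.  -1.3]
[0.59107475 0.12636598 0.114     ]
[ 0.11206752 -0.00051514  0.04497578] [0.59191696 0.12775058 0.114     ]
```

View pics/s6d.png

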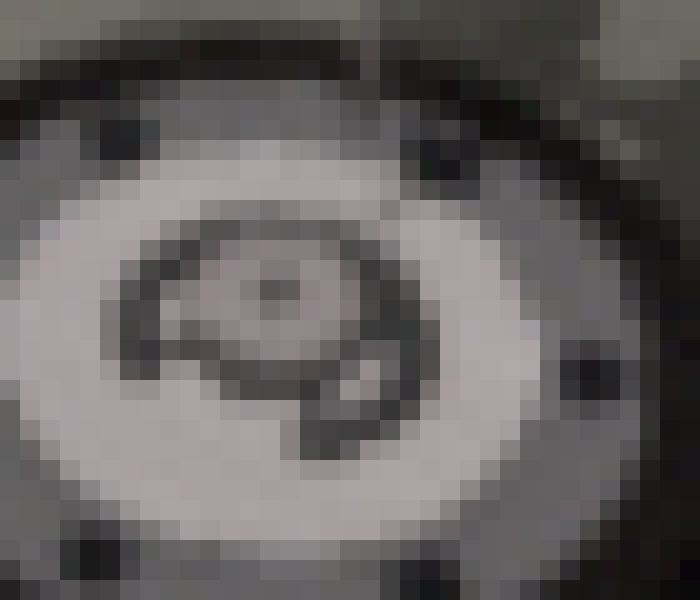

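Call:
move_arm:
  deltas: "0.1 0 0.1 0 0 0;0.15 0 0.25 0 0 0;0.15 0 0.4 0 0 0;0.15 0 0.4 0 0 0;0.15 0 0.4 0 0 0"

```text
clock: 9.23
tool_pos: [0.4907, 0.0814, 0.1275]
orientation: [[0.891, 0.426, 0.158], [0.421, -0.905, 0.069], [0.173, 0.005, -0.985]]
force: [0.6, 0.2, -0.8]
width: 0.0134
```

```bash
python3 -c "
from h import *
tipgo(-.0175,.110)
"
```

```text
clk 9.23 pos [0.4907 0.0814 0.1275] yaw 25.29 F [ 0.6  0.2 -0.8] w 0.0134
delta [0.08 0.04 0.05] [0.05 0.01 0.06]
tip now rx,ry,z mm [-20.18   1.59 110.87] q3 59.3 Fring [ 0.6 -0.1 -0.8]
```

Call:
move_arm:
  deltas: "0.02 0.02 0.01 0 0 0;0.04 0.04 0.02 0 0 0;0.06 0.05 0.03 0 0 0;0.08 0.05 0.04 0 0 0;0.08 0.05 0.04 0 0 0"

```text
clock: 9.65
tool_pos: [0.494, 0.0813, 0.1272]
orientation: [[0.89, 0.426, 0.159], [0.421, -0.905, 0.069], [0.174, 0.005, -0.985]]
force: [0.0, -0.9, -1.0]
width: 0.0134
```

```bash
python3 -c "
from h import *
tipgo(-.0165,.110)
"
```

```text
clk 9.65 pos [0.494  0.0813 0.1272] yaw 25.28 F [ 0.  -0.9 -1. ] w 0.0134
delta [ 0.02 -0.01  0.03] [ 0.05 -0.    0.06]
tip now rx,ry,z mm [-1.7250e+01  7.0000e-02  1.1071e+02] q3 59.0 Fring [-0.4 -0.8 -1. ]
```

Call:
move_arm:
  deltas: "0.015 0 0.01 0 0 0;0.035 0 0.01 0 0 0;0.035 0 0.01 0 0 0;0.035 0 0.01 0 0 0"

```text
clock: 9.98
tool_pos: [0.4949, 0.0817, 0.127]
orientation: [[0.89, 0.426, 0.159], [0.421, -0.905, 0.069], [0.174, 0.005, -0.985]]
force: [0.5, 0.2, -0.3]
width: 0.0137
```

```bash
python3 -c "
from h import *
tipgo(-.0155,.110)
c=snap('wrist','w7');crop(c,220,0,420,120,4,'w7c')
c=snap('scene','s7')
u,v=343,224
crop(c,u-25,v-25,u+25,v+15,15,'s7c')
"
```

```text
clk 9.98 pos [0.4949 0.0817 0.127 ] yaw 25.29 F [ 0.5  0.2 -0.3] w 0.0137
delta [ 0.02 -0.01  0.02] [0.05 0.   0.06]
tip now rx,ry,z mm [-1.6300e+01  9.0000e-02  1.1053e+02] q3 58.9 Fring [ 0.5  0.  -0.3]
```

View pics/w7c.png

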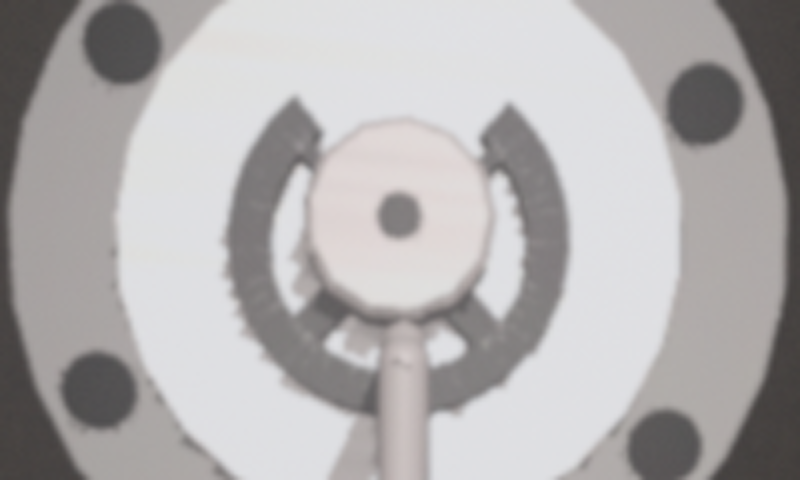

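View pics/s7c.png

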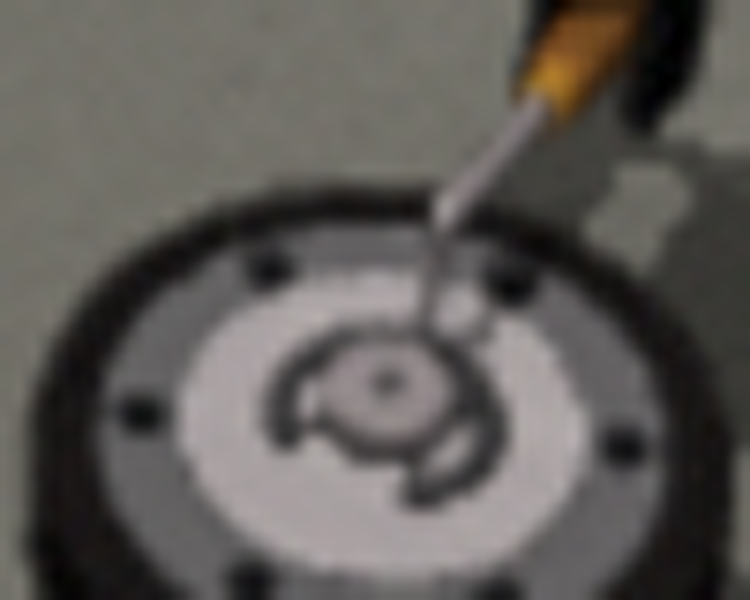

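Call:
move_arm:
  deltas: "0.01 0 0 0 0 0;0.02 0 0.005 0 0 0;0.025 0 0.005 0 0 0;0.025 0 0.005 0 0 0"

```text
clock: 10.42
tool_pos: [0.4956, 0.082, 0.127]
orientation: [[0.891, 0.426, 0.159], [0.421, -0.905, 0.069], [0.174, 0.005, -0.985]]
force: [1.0, -1.0, -0.8]
width: 0.0137
```

```bash
python3 -c "
from h import *
tipgo(-.0145,.110)
"
```

```text
clk 10.42 pos [0.4956 0.082  0.127 ] yaw 25.28 F [ 1.  -1.  -0.8] w 0.0137
delta [ 0.03 -0.01  0.02] [0.05 0.   0.06]
tip now rx,ry,z mm [-1.5550e+01  8.0000e-02  1.1048e+02] q3 58.8 Fring [ 0.5 -1.3 -0.8]
```

Call:
move_arm:
  deltas: "0.01 0 0 0 0 0;0.02 0 0.005 0 0 0;0.025 0 0.005 0 0 0;0.025 0 0.005 0 0 0"

```text
clock: 10.75
tool_pos: [0.4962, 0.0824, 0.127]
orientation: [[0.89, 0.426, 0.159], [0.421, -0.905, 0.069], [0.174, 0.005, -0.985]]
force: [0.2, -0.8, 0.4]
width: 0.0138
```

```bash
python3 -c "
from h import *
tipgo(-.0145,.110)
"
```

```text
clk 10.75 pos [0.4962 0.0824 0.127 ] yaw 25.28 F [ 0.2 -0.8  0.4] w 0.0138
delta [ 0.01 -0.01  0.02] [0.05 0.   0.06]
tip now rx,ry,z mm [-1.4770e+01  1.1000e-01  1.1046e+02] q3 58.8 Fring [-0.2 -0.8  0.4]
```

Call:
move_arm:
  deltas: "0.01 0 0 0 0 0;0.02 0 0.005 0 0 0;0.02 0 0.005 0 0 0;0.02 0 0.005 0 0 0"

```text
clock: 11.08
tool_pos: [0.4965, 0.0825, 0.1268]
orientation: [[0.891, 0.426, 0.159], [0.421, -0.905, 0.069], [0.173, 0.005, -0.985]]
force: [-2.1, -1.3, -1.0]
width: 0.0131
```

```bash
python3 -c "
from h import *
tipgo(-.0145,.110)
c=snap('wrist','w8');crop(c,270,0,370,110,7,'w8c')
"
```

```text
clk 11.08 pos [0.4965 0.0825 0.1268] yaw 25.28 F [-2.1 -1.3 -1. ] w 0.0131
delta [-0.   -0.01  0.01] [0.05 0.01 0.05]
tip now rx,ry,z mm [-1.4480e+01  9.0000e-02  1.1026e+02] q3 58.8 Fring [-2.4 -0.3 -1. ]
```

View pics/w8c.png

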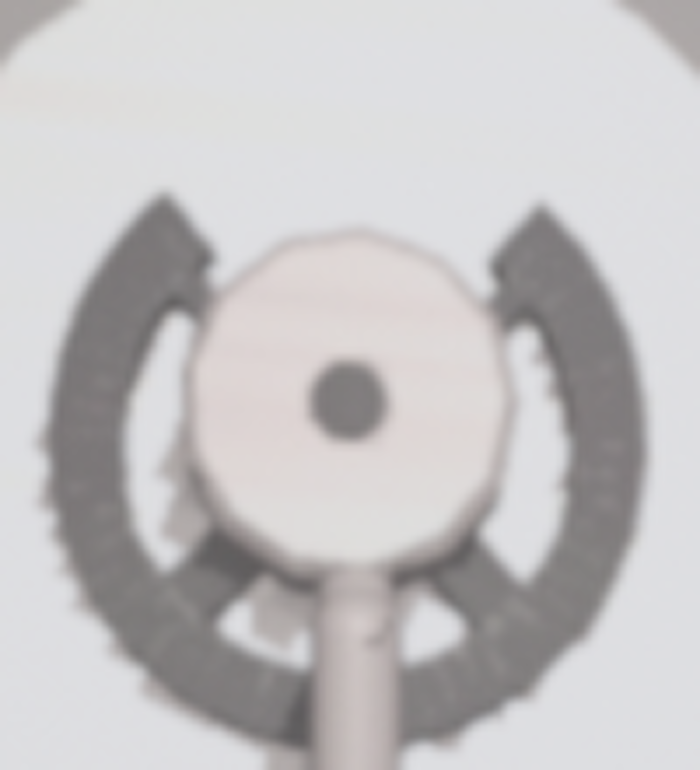

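Call:
move_arm:
  deltas: "-0.015 0 -0.003 0 0 0;-0.026 0 -0.005 0 0 0;-0.026 0 -0.005 0 0 0;-0.032 0 0.03 0 0 0;-0.04 0 0.07 0 0 0;-0.05 0 0.11 0 0 0;-0.05 0 0.126 0 0 0;-0.05 0 0.126 0 0 0"

```text
clock: 11.8
tool_pos: [0.496, 0.0822, 0.1228]
orientation: [[0.891, 0.426, 0.159], [0.421, -0.905, 0.069], [0.173, 0.005, -0.985]]
force: [-0.8, -0.2, -1.9]
width: 0.014
```

```bash
python3 -c "
from h import *
tipgo(-.0151,.1035)
"
```

```text
clk 11.8 pos [0.496  0.0822 0.1228] yaw 25.28 F [-0.8 -0.2 -1.9] w 0.014
delta [-0.02 -0.01  0.09] [0.05 0.   0.06]
tip now rx,ry,z mm [-1.5040e+01  9.0000e-02  1.0626e+02] q3 58.1 Fring [-0.8  0.1 -1.9]
```

Call:
move_arm:
  deltas: "-0.003 0 0.016 0 0 0;-0.006 0 0.033 0 0 0;-0.006 0 0.033 0 0 0;-0.006 0 0.033 0 0 0"

```text
clock: 12.13
tool_pos: [0.496, 0.0822, 0.1219]
orientation: [[0.891, 0.426, 0.159], [0.421, -0.905, 0.069], [0.174, 0.005, -0.985]]
force: [-0.2, 0.3, -0.7]
width: 0.0134
```

```bash
python3 -c "
from h import *
tipgo(-.0151,.1035)
"
```

```text
clk 12.13 pos [0.496  0.0822 0.1219] yaw 25.28 F [-0.2  0.3 -0.7] w 0.0134
delta [-0.01 -0.01  0.06] [0.05 0.   0.05]
tip now rx,ry,z mm [-1.5010e+01  4.0000e-02  1.0543e+02] q3 58.0 Fring [-0.1  0.4 -0.7]
```

Call:
move_arm:
  deltas: "-0.002 0 0.012 0 0 0;-0.004 0 0.025 0 0 0;-0.004 0 0.025 0 0 0;-0.004 0 0.025 0 0 0"

```text
clock: 12.47
tool_pos: [0.4961, 0.0822, 0.1212]
orientation: [[0.891, 0.426, 0.159], [0.421, -0.905, 0.069], [0.174, 0.005, -0.985]]
force: [0.5, 0.3, -0.9]
width: 0.0135
```

```bash
python3 -c "
from h import *
tipgo(-.0151,.1035)
"
```

```text
clk 12.47 pos [0.4961 0.0822 0.1212] yaw 25.28 F [ 0.5  0.3 -0.9] w 0.0135
delta [-0.01 -0.01  0.04] [ 0.05 -0.    0.05]
tip now rx,ry,z mm [-14.95  -0.   104.73] q3 57.9 Fring [ 0.5  0.  -0.9]
```

Call:
move_arm:
  deltas: "-0.003 0 0.01 0 0 0;-0.005 0 0.02 0 0 0;-0.005 0 0.02 0 0 0;-0.005 0 0.02 0 0 0"

```text
clock: 12.8
tool_pos: [0.4961, 0.0821, 0.1206]
orientation: [[0.891, 0.426, 0.159], [0.42, -0.905, 0.069], [0.174, 0.005, -0.985]]
force: [-0.4, 0.5, 0.5]
width: 0.0137
```

```bash
python3 -c "
from h import *
tipgo(-.0151,.1035)
c=snap('wrist','w9');crop(c,270,0,370,110,7,'w9c')
c=snap('scene','s9')
crop(c,318,199,368,239,15,'s9c')
"
```

```text
clk 12.8 pos [0.4961 0.0821 0.1206] yaw 25.27 F [-0.4  0.5  0.5] w 0.0137
delta [-0.01 -0.01  0.02] [ 0.05 -0.    0.05]
tip now rx,ry,z mm [-1.5010e+01 -4.0000e-02  1.0412e+02] q3 57.8 Fring [-0.2  0.7  0.5]
```

View pics/w9c.png

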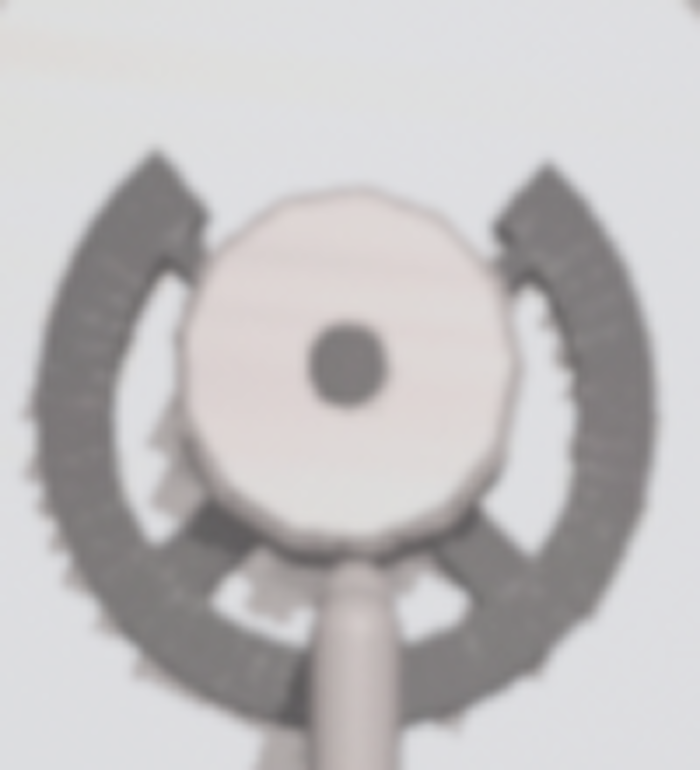

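View pics/s9c.png

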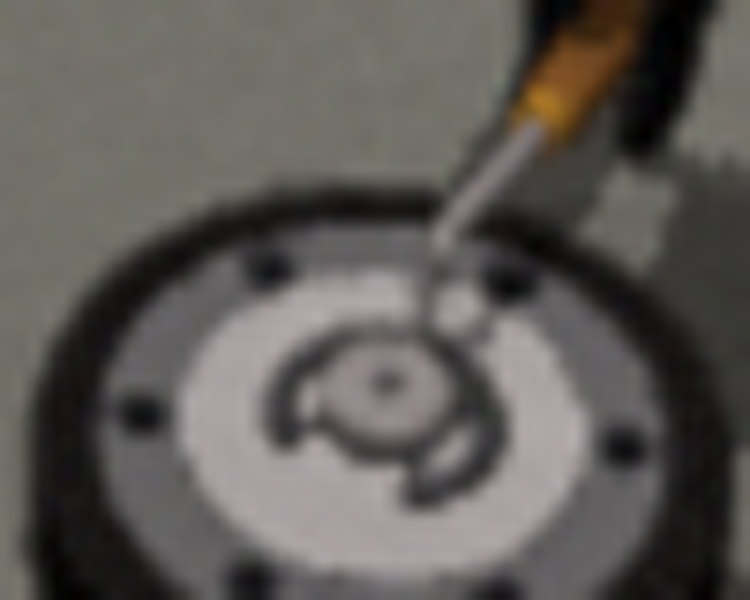

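Call:
move_arm:
  deltas: "-0.003 0 0.008 0 0 0;-0.003 0 0.015 0 0 0;-0.003 0 0.015 0 0 0;-0.003 0 0.015 0 0 0"

```text
clock: 13.23
tool_pos: [0.496, 0.0821, 0.1201]
orientation: [[0.891, 0.426, 0.159], [0.421, -0.905, 0.069], [0.174, 0.005, -0.985]]
force: [-0.3, -0.2, 0.6]
width: 0.0133
```

```bash
python3 -c "
from h import *
tipgo(-.0151,.1035)
"
```

```text
clk 13.23 pos [0.496  0.0821 0.1201] yaw 25.28 F [-0.3 -0.2  0.6] w 0.0133
delta [-0.   -0.01  0.  ] [0.05 0.   0.05]
tip now rx,ry,z mm [-1.5050e+01 -1.0000e-02  1.0364e+02] q3 57.7 Fring [-0.4 -0.1  0.6]
```

Call:
move_arm:
  deltas: "-0.003 0 0.008 0 0 0;-0.003 0 0.015 0 0 0;-0.003 0 0.015 0 0 0;-0.003 0 0.015 0 0 0"

```text
clock: 13.57
tool_pos: [0.496, 0.0822, 0.1197]
orientation: [[0.891, 0.426, 0.159], [0.421, -0.905, 0.069], [0.174, 0.005, -0.985]]
force: [-0.5, -0.7, 1.3]
width: 0.0137
```

```bash
python3 -c "
from h import *
tipgo(-.0151,.1035)
"
```

```text
clk 13.57 pos [0.496  0.0822 0.1197] yaw 25.28 F [-0.5 -0.7  1.3] w 0.0137
delta [-0.   -0.01 -0.01] [ 0.05 -0.    0.05]
tip now rx,ry,z mm [-1.504e+01  1.000e-02  1.032e+02] q3 57.6 Fring [-0.7 -0.5  1.3]
```

Call:
move_arm:
  deltas: "-0.003 0 0.008 0 0 0;-0.003 0 0.015 0 0 0;-0.003 0 0.015 0 0 0;-0.003 0 0.015 0 0 0"

```text
clock: 13.9
tool_pos: [0.496, 0.0821, 0.1192]
orientation: [[0.891, 0.426, 0.159], [0.42, -0.905, 0.069], [0.174, 0.005, -0.985]]
force: [-1.9, -1.4, 2.3]
width: 0.0139
```

```bash
python3 -c "
from h import *
tipgo(-.0151,.1035)
c=robot.camera('wrist')
tipgo(-.0151,.1035)
"
```

```text
clk 13.9 pos [0.496  0.0821 0.1192] yaw 25.27 F [-1.9 -1.4  2.3] w 0.0139
delta [ 0.   -0.01 -0.03] [0.05 0.   0.05]
tip now rx,ry,z mm [-15.09  -0.   102.72] q3 57.5 Fring [-2.3 -0.4  2.3]
clk 13.95 pos [0.496  0.0821 0.1192] yaw 25.28 F [-1.9 -1.5  2. ] w 0.0138
delta [ 0.   -0.01 -0.03] [0.05 0.   0.06]
tip now rx,ry,z mm [-1.5050e+01 -1.0000e-02  1.0273e+02] q3 57.5 Fring [-2.3 -0.5  2. ]
```

Call:
move_arm:
  deltas: "0.003 0 -0.02 0 0 0;0.007 0 -0.04 0 0 0;0.007 0 -0.04 0 0 0;0.007 0 -0.04 0 0 0"

```text
clock: 14.28
tool_pos: [0.496, 0.0822, 0.1204]
orientation: [[0.89, 0.426, 0.159], [0.421, -0.905, 0.069], [0.174, 0.005, -0.985]]
force: [-0.2, -0.7, -0.2]
width: 0.0143
```

```bash
python3 -c "
from h import *
tipgo(-.0165,.1039)
"
```

```text
clk 14.28 pos [0.496  0.0822 0.1204] yaw 25.29 F [-0.2 -0.7 -0.2] w 0.0143
delta [-0.05 -0.01 -0.01] [0.05 0.   0.06]
tip now rx,ry,z mm [-1.5040e+01  1.0000e-01  1.0389e+02] q3 57.7 Fring [-0.5 -0.6 -0.2]
```

Call:
move_arm:
  deltas: "-0.015 0 -0.003 0 0 0;-0.03 0 -0.005 0 0 0;-0.045 0 -0.008 0 0 0;-0.05 0 -0.009 0 0 0;-0.05 0 -0.009 0 0 0"

```text
clock: 14.7
tool_pos: [0.4946, 0.0816, 0.1204]
orientation: [[0.89, 0.426, 0.159], [0.421, -0.905, 0.069], [0.174, 0.005, -0.985]]
force: [-0.0, 0.0, 0.3]
width: 0.0136
```

```bash
python3 -c "
from h import *
tipgo(-.0165,.1039)
"
```

```text
clk 14.7 pos [0.4946 0.0816 0.1204] yaw 25.28 F [-0.   0.   0.3] w 0.0136
delta [ 0.   -0.01  0.  ] [0.05 0.   0.06]
tip now rx,ry,z mm [-1.6600e+01  7.0000e-02  1.0394e+02] q3 57.8 Fring [-0.   0.   0.3]
```

Call:
move_arm:
  deltas: "-0.015 0 -0.003 0 0 0;-0.03 0 -0.005 0 0 0;-0.03 0 -0.005 0 0 0;-0.03 0 -0.005 0 0 0"

```text
clock: 15.03
tool_pos: [0.4942, 0.0813, 0.1206]
orientation: [[0.89, 0.426, 0.16], [0.421, -0.905, 0.069], [0.174, 0.006, -0.985]]
force: [2.2, 2.1, 0.6]
width: 0.0135
```

```bash
python3 -c "
from h import *
tipgo(-.0165,.1039)
c=snap('wrist','w10');crop(c,270,0,370,110,7,'w10c')
"
```

```text
clk 15.03 pos [0.4942 0.0813 0.1206] yaw 25.29 F [2.2 2.1 0.6] w 0.0135
delta [ 0.02 -0.01  0.01] [ 0.05 -0.01  0.06]
tip now rx,ry,z mm [-1.7030e+01  2.0000e-02  1.0416e+02] q3 57.8 Fring [2.9 0.9 0.6]
```

View pics/w10c.png

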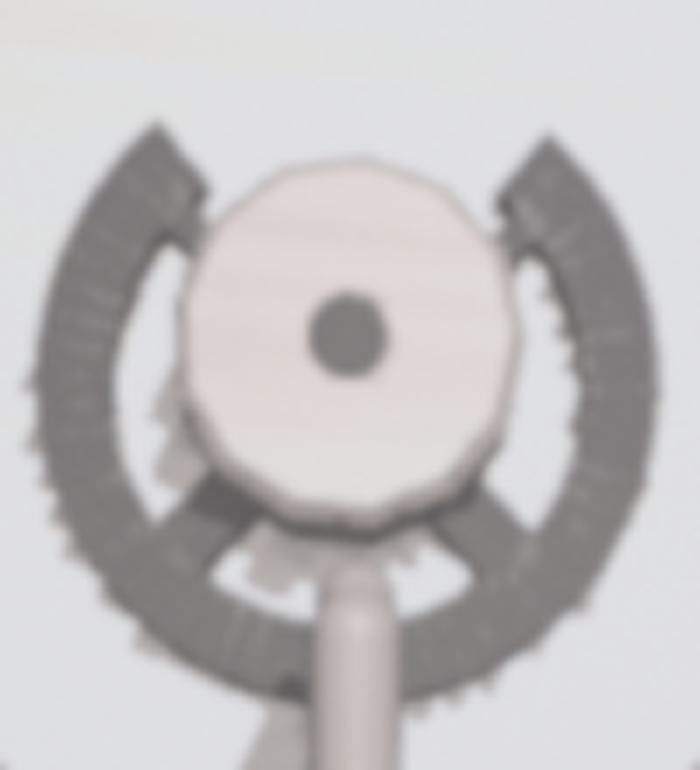

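Call:
move_arm:
  deltas: "-0.015 0 -0.003 0 0 0;-0.03 0 -0.005 0 0 0;-0.045 0 -0.008 0 0 0;-0.06 0 -0.01 0 0 0;-0.06 0 -0.01 0 0 0"

```text
clock: 15.5
tool_pos: [0.4926, 0.0806, 0.1206]
orientation: [[0.89, 0.426, 0.16], [0.421, -0.905, 0.07], [0.175, 0.006, -0.985]]
force: [4.5, 2.4, 0.0]
width: 0.0135
```

```bash
python3 -c "
from h import *
tipgo(-.0165,.1039)
"
```

```text
clk 15.5 pos [0.4926 0.0806 0.1206] yaw 25.29 F [4.5 2.4 0. ] w 0.0135
delta [ 0.07 -0.01  0.02] [ 0.05 -0.01  0.06]
tip now rx,ry,z mm [-1.8780e+01  1.0000e-02  1.0424e+02] q3 57.9 Fring [5.1 0.3 0. ]
```

Call:
move_arm:
  deltas: "-0.015 0 -0.003 0 0 0;-0.03 0 -0.005 0 0 0;-0.045 0 -0.006 0 0 0;-0.06 0 -0.007 0 0 0;-0.06 0 -0.007 0 0 0"

```text
clock: 15.92
tool_pos: [0.492, 0.0801, 0.121]
orientation: [[0.89, 0.426, 0.162], [0.421, -0.905, 0.07], [0.177, 0.006, -0.984]]
force: [7.0, 3.9, -1.3]
width: 0.0135
```

```bash
python3 -c "
from h import *
tipgo(-.0165,.1039)
c=snap('wrist','w11');crop(c,270,0,370,110,7,'w11c')
"
```

```text
clk 15.92 pos [0.492  0.0801 0.121 ] yaw 25.3 F [ 7.   3.9 -1.3] w 0.0135
delta [ 0.1  -0.01  0.04] [ 0.06 -0.03  0.06]
tip now rx,ry,z mm [-19.46  -0.12 104.74] q3 58.0 Fring [ 8.   0.5 -1.3]
```

View pics/w11c.png

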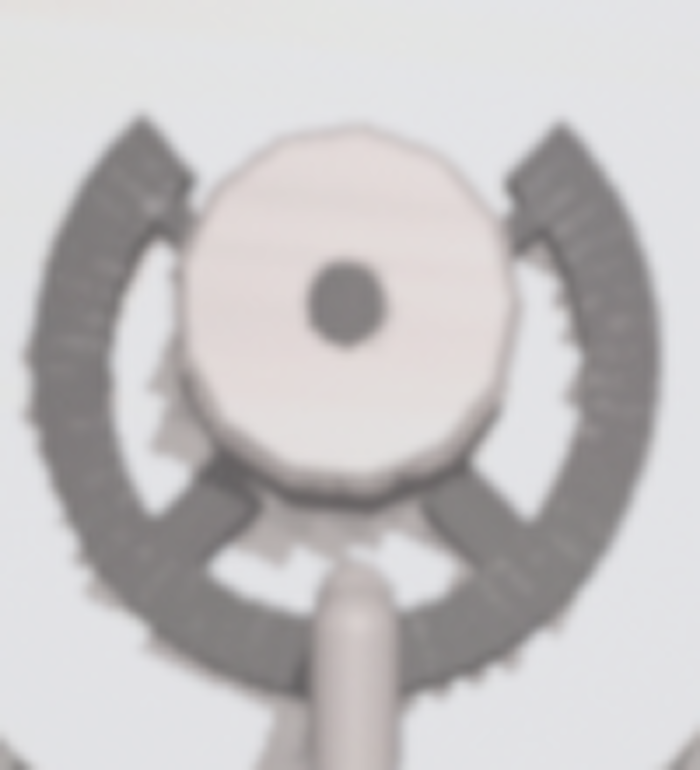

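Call:
move_arm:
  deltas: "-0.02 0 0.01 0 0 0;-0.035 0 0.015 0 0 0;-0.05 0 0.013 0 0 0;-0.064 0 0.01 0 0 0;-0.064 0 0.01 0 0 0"

```text
clock: 16.38
tool_pos: [0.4904, 0.0792, 0.1204]
orientation: [[0.89, 0.426, 0.162], [0.42, -0.905, 0.07], [0.177, 0.006, -0.984]]
force: [4.0, 1.2, 1.6]
width: 0.0136
```

```bash
python3 -c "
from h import *
tipgo(-.0165,.1039)
"
```

```text
clk 16.38 pos [0.4904 0.0792 0.1204] yaw 25.29 F [4.  1.2 1.6] w 0.0136
delta [ 0.16 -0.02  0.03] [ 0.06 -0.04  0.06]
tip now rx,ry,z mm [-21.37  -0.31 104.19] q3 58.0 Fring [ 4.1 -0.7  1.6]
```

Call:
move_arm:
  deltas: "-0.015 0 -0.003 0 0 0;-0.03 0 -0.006 0 0 0;-0.045 0 -0.01 0 0 0;-0.06 0 -0.013 0 0 0;-0.06 0 -0.013 0 0 0"

```text
clock: 16.8
tool_pos: [0.4857, 0.0775, 0.1192]
orientation: [[0.891, 0.426, 0.156], [0.42, -0.905, 0.069], [0.171, 0.004, -0.985]]
force: [0.4, 0.3, 1.0]
width: 0.0136
```

```bash
python3 -c "
from h import *
tipgo(-.0165,.1039)
c=snap('wrist','w12');crop(c,270,0,370,110,7,'w12c')
"
```

```text
clk 16.8 pos [0.4857 0.0775 0.1192] yaw 25.26 F [0.4 0.3 1. ] w 0.0136
delta [ 0.33 -0.    0.02] [0.04 0.03 0.05]
tip now rx,ry,z mm [-2.6400e+01  1.0000e-01  1.0248e+02] q3 58.2 Fring [0.5 0.1 1. ]
```

View pics/w12c.png

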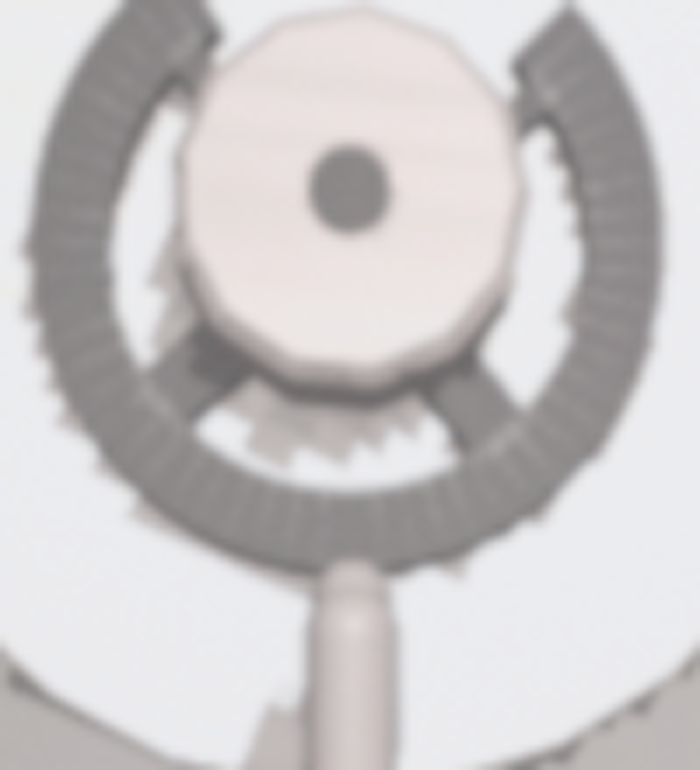

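Run:
```python
from h import *
s=robot.sense(); T=s['tool_pos'];R=np.array(s['orientation'])
c=load('w12'); loc=lambda P:(R.T@(P-T)*1000).round(1)
for v in [92,95,100,110,120,135,150,170,190,210,225]:
    print(v,loc(pt(c,320.5,v)))
f=lambda x,y:(x/7+270-.43,y/7-.43)
w=lambda x,y,h:pth(c,*f(x,y),h)[:2]
a=np.radians(25);u=np.array([np.cos(a),np.sin(a)]);n=np.array([-u[1],u[0]])
ax=w(349,189,.114);print('axle',ax)
for nm,p in [('band inner',(350,492)),('outer',(350,570)),('L',(35,230)),('Rr',(660,230)),('mL',(218,40)),('mR',(515,68))]:
    d=w(*p,.1055)-ax; print(nm,(d@u*1000).round(1),(d@n*1000).round(1))
```

```text
92 [83.1  0.2 -2.2]
95 [81.8  0.2 -3.1]
100 [79.8  0.2 -2.4]
110 [75.6  0.2 -1.6]
120 [71.3  0.2 -2.3]
135 [64.5  0.2 -0.2]
150 [57.8  0.2 -1.6]
170 [48.5  0.2 -1.7]
190 [39.2  0.2 -3.2]
210 [29.3  0.2 -3.7]
225 [22.   0.2 -4.8]
axle [0.59150786 0.12752317]
band inner -18.1 -0.2
outer -23.7 -0.2
L 0.5 23.2
Rr 0.7 -23.1
mL 13.8 9.6
mR 12.0 -12.2
```

```bash
sed -i 's/TIP=np.array(.*\]); YAW=25.; PIT=10./TIP=np.array([.0867,0,.0325]); YAW=25.; PIT=0./' h.py; grep TIP= h.py; python3 -c "
from h import *
tipgo(-.026,.113,pit=10)
tipgo(-.020,.111)
"
```

```text
AX=np.array([.5918,.1271]); TIP=np.array([.0867,0,.0325]); YAW=25.; PIT=0.
clk 16.85 pos [0.4856 0.0774 0.1191] yaw 25.24 F [-0.1  0.1  1.7] w 0.0138
delta [ 0.07 -0.01 -0.35] [0.04 0.03 0.05]
tip now rx,ry,z mm [-2.6260e+01  5.0000e-02  1.0192e+02] q3 58.2 Fring [-0.1  0.2  1.7]
clk 16.85 pos [0.4856 0.0774 0.1191] yaw 25.24 F [-0.1  0.1  1.7] w 0.0138
delta [ 0.48 -0.   -0.74] [ 0.05 -1.97  0.04]
tip now rx,ry,z mm [-2.6260e+01  5.0000e-02  1.0192e+02] q3 58.2 Fring [-0.1  0.2  1.7]
```

Call:
move_arm:
  deltas: "0.02 0 -0.15 0 0 0;0.06 0 -0.36 0 0 0;0.06 0 -0.36 0 0 0;0.15 0 -0.45 0 -0.4 0;0.25 0 -0.55 0 -0.9 0;0.35 0 -0.65 0 -1.4 0;0.45 0 -0.74 0 -1.8 0;0.48 0 -0.76 0 -1.97 0;0.48 0 -0.76 0 -1.97 0;0.48 0 -0.76 0 -1.97 0"

```text
clock: 17.68
tool_pos: [0.4958, 0.0823, 0.1444]
orientation: [[0.905, 0.426, 0.004], [0.426, -0.905, -0.004], [0.002, 0.005, -1.0]]
force: [-0.2, 0.0, -0.4]
width: 0.0138
```

```bash
python3 -c "
from h import *
tipgo(-.0175,.111)
c=snap('wrist','w13');crop(c,270,0,370,110,7,'w13c')
s=robot.sense(); T=s['tool_pos'];R=np.array(s['orientation'])
loc=lambda P:(R.T@(P-T)*1000).round(1)
for v in [85,90,95,100,110,120,135,150,170,190,210,225]:
    print(v,loc(np.median([pt(c,uu,v) for uu in (319,320,321)],0)))
"
```

```text
clk 17.68 pos [0.4958 0.0823 0.1444] yaw 25.22 F [-0.2  0.  -0.4] w 0.0138
delta [ 0.06 -0.    0.03] [ 0.06 -0.02  0.04]
tip now rx,ry,z mm [-1.9140e+01  1.0000e-01  1.1203e+02] q3 62.8 Fring [-0.2  0.1 -0.4]
85 [86.4 -0.1 -1. ]
90 [84.3 -0.1 -1.3]
95 [82.3 -0.1 -1.6]
100 [80.2 -0.1 -1.2]
110 [75.9 -0.1 -1.1]
120 [71.6 -0.1 -0.8]
135 [64.9 -0.1 -0.7]
150 [58.1 -0.1 -0.6]
170 [48.6 -0.   0.2]
190 [39.5 -0.  -2.9]
210 [29.8 -0.  -4. ]
225 [22.2 -0.  -4.3]
```

View pics/w13c.png

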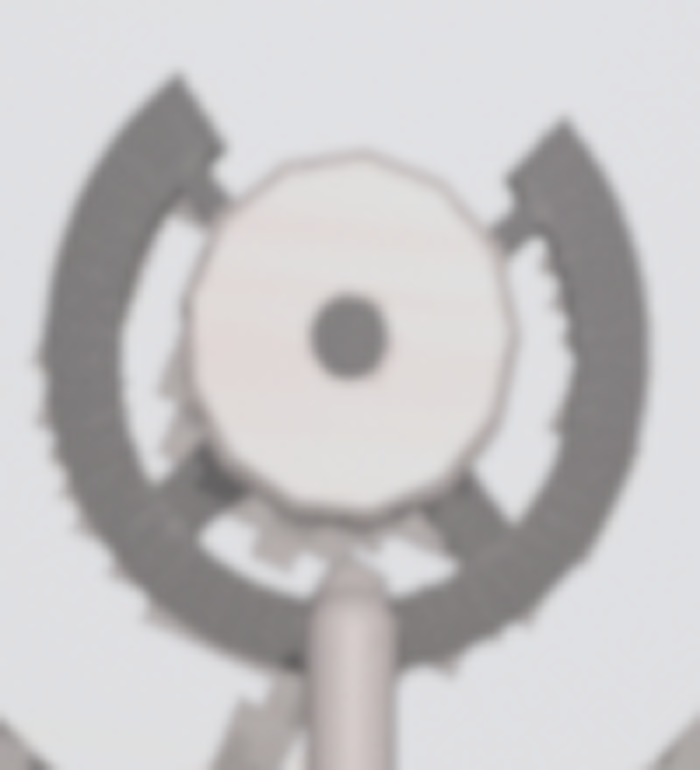

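```bash
sed -i 's/YAW=25./YAW=19.7/' h.py; python3 -c "
from h import *
tipgo(-.0195,.112)
"
```

```text
clk 17.73 pos [0.4955 0.0821 0.1443] yaw 25.19 F [ 0.  -0.1  0.4] w 0.0133
delta [ 0.02 -0.33 -0.01] [ 0.05 -0.02  1.1 ]
tip now rx,ry,z mm [-19.44  -1.73 111.99] q3 62.8 Fring [-0.  -0.1  0.4]
```

Call:
move_arm:
  deltas: "0 -0.1 0 0 0 0.3;0 -0.2 0 0 0 0.6;0 -0.3 -0.01 0 0 0.9;0.02 -0.33 -0.01 0 0 1.1;0.02 -0.33 -0.01 0 0 1.1;0.02 -0.33 -0.01 0 0 1.1"

```text
clock: 18.23
tool_pos: [0.4923, 0.0915, 0.1449]
orientation: [[0.941, 0.338, 0.004], [0.338, -0.941, -0.003], [0.003, 0.005, -1.0]]
force: [-0.2, 0.2, -0.1]
width: 0.0135
```

```bash
python3 -c "
from h import *
tipgo(-.017,.111)
c=snap('wrist','w14');crop(c,270,0,370,110,7,'w14c')
"
```

```text
clk 18.23 pos [0.4923 0.0915 0.1449] yaw 19.74 F [-0.2  0.2 -0.1] w 0.0135
delta [0.06 0.   0.05] [ 0.05 -0.03  0.01]
tip now rx,ry,z mm [-1.8840e+01 -8.0000e-02  1.1262e+02] q3 64.6 Fring [-0.1  0.3 -0.1]
```

View pics/w14c.png

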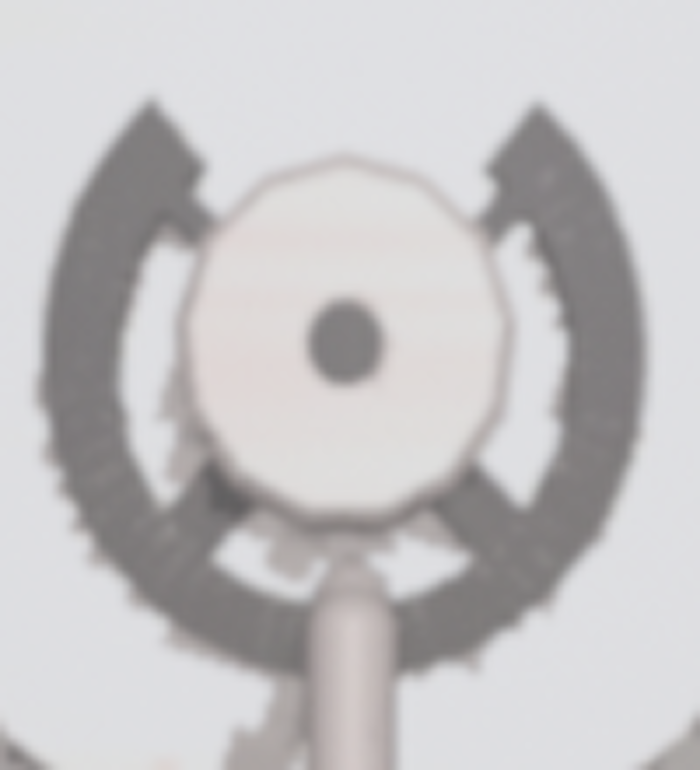

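Call:
move_arm:
  deltas: "0.02 0 0.02 0 0 0;0.04 0 0.04 0 0 0;0.07 0 0.06 0 0 0;0.08 0 0.06 0 0 0;0.08 0 0.06 0 0 0"

```text
clock: 18.7
tool_pos: [0.4951, 0.0925, 0.1431]
orientation: [[0.941, 0.338, 0.005], [0.338, -0.941, -0.004], [0.003, 0.005, -1.0]]
force: [-0.8, 0.0, -1.0]
width: 0.0135
```

```bash
python3 -c "
from h import *
tipgo(-.0155,.111)
"
```

```text
clk 18.7 pos [0.4951 0.0925 0.1431] yaw 19.73 F [-0.8  0.  -1. ] w 0.0135
delta [ 0.02  0.   -0.01] [ 0.06 -0.03  0.01]
tip now rx,ry,z mm [-1.5950e+01 -1.0000e-01  1.1083e+02] q3 64.2 Fring [-0.7  0.3 -1. ]
```

Call:
move_arm:
  deltas: "0.01 0 0 0 0 0;0.02 0 0 0 0 0;0.025 0 0 0 0 0;0.025 0 0 0 0 0"

```text
clock: 19.03
tool_pos: [0.4957, 0.0928, 0.1432]
orientation: [[0.941, 0.338, 0.005], [0.338, -0.941, -0.004], [0.003, 0.005, -1.0]]
force: [-0.5, -0.3, -1.4]
width: 0.0136
```

```bash
python3 -c "
from h import *
tipgo(-.0155,.111)
"
```

```text
clk 19.03 pos [0.4957 0.0928 0.1432] yaw 19.73 F [-0.5 -0.3 -1.4] w 0.0136
delta [-0.01  0.   -0.01] [ 0.06 -0.04  0.01]
tip now rx,ry,z mm [-1.5230e+01 -5.0000e-02  1.1093e+02] q3 64.1 Fring [-0.6 -0.1 -1.4]
```

Call:
move_arm:
  deltas: "0.01 0 0 0 0 0;0.02 0 0 0 0 0;0.02 0 0 0 0 0;0.02 0 0 0 0 0"

```text
clock: 19.37
tool_pos: [0.4962, 0.0929, 0.1431]
orientation: [[0.941, 0.338, 0.004], [0.338, -0.941, -0.004], [0.003, 0.005, -1.0]]
force: [-1.2, -0.7, -0.8]
width: 0.0138
```

```bash
python3 -c "
from h import *
tipgo(-.0155,.111)
"
```

```text
clk 19.37 pos [0.4962 0.0929 0.1431] yaw 19.73 F [-1.2 -0.7 -0.8] w 0.0138
delta [-0.02  0.   -0.01] [ 0.06 -0.03  0.01]
tip now rx,ry,z mm [-1.4770e+01 -5.0000e-02  1.1088e+02] q3 64.1 Fring [-1.4 -0.3 -0.8]
```

Call:
move_arm:
  deltas: "0.01 0 0 0 0 0;0.02 0 0 0 0 0;0.02 0 0 0 0 0;0.02 0 0 0 0 0"

```text
clock: 19.7
tool_pos: [0.4964, 0.093, 0.143]
orientation: [[0.941, 0.337, 0.004], [0.337, -0.941, -0.004], [0.002, 0.005, -1.0]]
force: [-2.2, -0.9, -0.4]
width: 0.0136
```

```bash
python3 -c "
from h import *
tipgo(-.0155,.111)
"
```

```text
clk 19.7 pos [0.4964 0.093  0.143 ] yaw 19.72 F [-2.2 -0.9 -0.4] w 0.0136
delta [-0.03  0.   -0.02] [ 0.05 -0.02  0.  ]
tip now rx,ry,z mm [-1.457e+01 -7.000e-02  1.107e+02] q3 64.1 Fring [-2.4 -0.1 -0.4]
```

Call:
move_arm:
  deltas: "-0.02 0 0 0 0 0;-0.04 0 0 0 0 0;-0.04 0 0.02 0 0 0;-0.04 0 0.06 0 0 0;-0.04 0 0.1 0 0 0;-0.04 0 0.14 0 0 0;-0.04 0 0.17 0 0 0;-0.04 0 0.19 0 0 0;-0.04 0 0.19 0 0 0"

```text
clock: 20.45
tool_pos: [0.4957, 0.0927, 0.1373]
orientation: [[0.941, 0.338, 0.004], [0.338, -0.941, -0.004], [0.003, 0.005, -1.0]]
force: [0.6, -0.2, -0.9]
width: 0.0137
```

```bash
python3 -c "
from h import *
tipgo(-.0155,.104)
"
```

```text
clk 20.45 pos [0.4957 0.0927 0.1373] yaw 19.73 F [ 0.6 -0.2 -0.9] w 0.0137
delta [-0.    0.    0.03] [ 0.06 -0.03  0.01]
tip now rx,ry,z mm [-1.5320e+01 -8.0000e-02  1.0503e+02] q3 63.5 Fring [ 0.5 -0.4 -0.9]
```

Call:
move_arm:
  deltas: "0 0 0.02 0 0 0;0 0 0.035 0 0 0;0 0 0.035 0 0 0;0 0 0.035 0 0 0"

```text
clock: 20.78
tool_pos: [0.4957, 0.0927, 0.1364]
orientation: [[0.941, 0.338, 0.005], [0.338, -0.941, -0.004], [0.003, 0.005, -1.0]]
force: [0.3, -0.1, -1.7]
width: 0.0135
```

```bash
python3 -c "
from h import *
tipgo(-.0155,.104)
"
```

```text
clk 20.78 pos [0.4957 0.0927 0.1364] yaw 19.73 F [ 0.3 -0.1 -1.7] w 0.0135
delta [-0.01  0.   -0.  ] [ 0.06 -0.04  0.01]
tip now rx,ry,z mm [-1.5250e+01 -8.0000e-02  1.0417e+02] q3 63.4 Fring [ 0.2 -0.2 -1.7]
```

Call:
move_arm:
  deltas: "0 0 0.01 0 0 0;0 0 0.025 0 0 0;0 0 0.025 0 0 0;0 0 0.025 0 0 0"

```text
clock: 21.12
tool_pos: [0.4957, 0.0927, 0.1356]
orientation: [[0.941, 0.338, 0.005], [0.338, -0.941, -0.004], [0.003, 0.005, -1.0]]
force: [0.4, 0.2, 0.2]
width: 0.0135
```

```bash
python3 -c "
from h import *
tipgo(-.0155,.104)
"
```

```text
clk 21.12 pos [0.4957 0.0927 0.1356] yaw 19.73 F [0.4 0.2 0.2] w 0.0135
delta [-0.01  0.   -0.03] [ 0.06 -0.04  0.01]
tip now rx,ry,z mm [-1.5240e+01 -1.0000e-01  1.0342e+02] q3 63.3 Fring [0.4 0.  0.2]
```

Call:
move_arm:
  deltas: "0 0 0.01 0 0 0;0 0 0.018 0 0 0;0 0 0.018 0 0 0;0 0 0.018 0 0 0"

```text
clock: 21.45
tool_pos: [0.4957, 0.0927, 0.1351]
orientation: [[0.941, 0.338, 0.005], [0.338, -0.941, -0.004], [0.003, 0.005, -1.0]]
force: [-0.9, -0.5, 0.3]
width: 0.0136
```

```bash
python3 -c "
from h import *
tipgo(-.0155,.104)
"
```

```text
clk 21.45 pos [0.4957 0.0927 0.1351] yaw 19.73 F [-0.9 -0.5  0.3] w 0.0136
delta [-0.   -0.   -0.05] [ 0.06 -0.03  0.01]
tip now rx,ry,z mm [-15.26  -0.13 102.9 ] q3 63.3 Fring [-1.  -0.1  0.3]
```

Call:
move_arm:
  deltas: "0 0 0.01 0 0 0;0 0 0.018 0 0 0;0 0 0.018 0 0 0;0 0 0.018 0 0 0"

```text
clock: 21.78
tool_pos: [0.4956, 0.0927, 0.1346]
orientation: [[0.941, 0.338, 0.004], [0.338, -0.941, -0.004], [0.003, 0.005, -1.0]]
force: [-1.1, -0.2, 1.4]
width: 0.0138
```

```bash
python3 -c "
from h import *
tipgo(-.0155,.104)
c=snap('wrist','w15');crop(c,270,0,370,110,7,'w15c')
tipgo(-.0155,.104)
"
```

```text
clk 21.78 pos [0.4956 0.0927 0.1346] yaw 19.73 F [-1.1 -0.2  1.4] w 0.0138
delta [-0.    0.   -0.06] [ 0.06 -0.03  0.01]
tip now rx,ry,z mm [-15.34  -0.12 102.33] q3 63.2 Fring [-1.1  0.2  1.4]
clk 21.83 pos [0.4957 0.0927 0.1346] yaw 19.72 F [-0.9 -0.2  0.9] w 0.0135
delta [-0.   -0.   -0.06] [ 0.06 -0.03  0.  ]
tip now rx,ry,z mm [-15.33  -0.15 102.33] q3 63.2 Fring [-1.   0.1  0.9]
```

View pics/w15c.png

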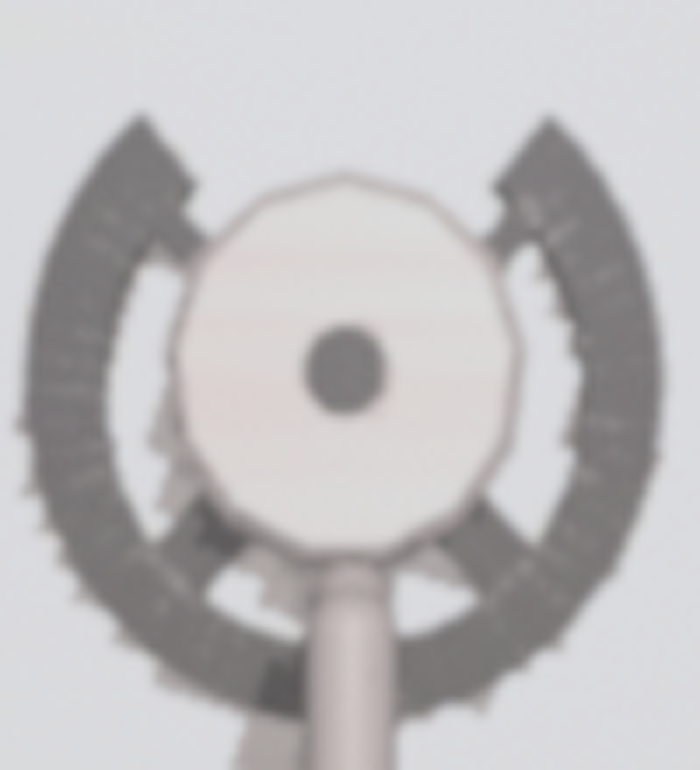

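```bash
cat > prof.py <<'E'
from h import *
import sys
def prof(c,s):
    T=s['tool_pos'];R=np.array(s['orientation'])
    P=[]
    for v in range(92,165):
        for uu in (319,320,321):
            P.append(R.T@(pt(c,uu,v)-T)*1000)
    P=np.array(P); m=(P[:,0]>44); k=np.polyfit(P[m,0],P[m,2],1)
    H=np.array([R.T@(pt(c,uu,v)-T)*1000 for v in range(200,232) for uu in (318,320,322)]); kh=np.polyfit(H[:,0],H[:,2],1)
    print('shank z@45,85',np.polyval(k,[45,85]).round(2),'slope deg',np.degrees(np.arctan(k[0])).round(2),'handle slope',np.degrees(np.arctan(kh[0])).round(2),'z@25',np.polyval(kh,25).round(2))
if __name__=='__main__':
    s=robot.sense(); prof(load(sys.argv[1]),s)
E
python3 prof.py w15
python3 - <<'E'
from prof import *
for n,sn in [('w5','s5s'),('w6','s6s')]: prof(load(n),pickle.load(open(f'pics/{sn}.pkl','rb')))
E
```

```text
shank z@45,85 [ 0.79 -4.36] slope deg -7.34 handle slope 2.09 z@25 -4.16
shank z@45,85 [ 2.89 -4.36] slope deg -10.28 handle slope -55.37 z@25 -2.0
shank z@45,85 [ 0.74 -0.69] slope deg -2.06 handle slope -55.37 z@25 -2.16
```

```bash
cat > prof.py <<'E'
from h import *
import sys
def prof(c,s):
    T=s['tool_pos'];R=np.array(s['orientation'])
    M=lambda v:np.median([R.T@(pt(c,uu,v)-T)*1000 for uu in (318,319,320,321,322)],0)
    P=np.array([M(v) for v in range(95,165)]); 
    def rob(P):
        m=np.ones(len(P),bool)
        for _ in range(6):
            k=np.polyfit(P[m,0],P[m,2],1); r=abs(P[:,2]-np.polyval(k,P[:,0])); m=r<max(.6,2*np.median(r))
        return k
    k=rob(P)
    print('shank z@45,85',np.polyval(k,[45,85]).round(2),'slope deg',np.degrees(np.arctan(k[0])).round(2))
if __name__=='__main__':
    s=robot.sense(); prof(load(sys.argv[1]),s)
E
python3 prof.py w15
python3 - <<'E'
from prof import *
for n,sn in [('w5','s5s'),('w6','s6s')]: prof(load(n),pickle.load(open(f'pics/{sn}.pkl','rb')))
c=load('w15');print(c['range_z'][95:165:6,312:330:3].round(4))
E
```

```text
shank z@45,85 [-0.33 -2.34] slope deg -2.87
shank z@45,85 [ 0.58 -0.13] slope deg -1.01
shank z@45,85 [ 0.74 -0.59] slope deg -1.91
[[0.1615 0.1322 0.1299 0.1302 0.1317 0.1623]
 [0.     0.1313 0.1312 0.1308 0.1326 0.1617]
 [0.1654 0.1326 0.1321 0.1328 0.1327 0.1653]
 [0.166  0.1336 0.1334 0.1335 0.1338 0.167 ]
 [0.168  0.1329 0.1333 0.1334 0.1342 0.1677]
 [0.1692 0.1357 0.1349 0.1343 0.1346 0.1683]
 [0.169  0.1358 0.1357 0.1357 0.1356 0.1695]
 [0.1728 0.1367 0.1364 0.1362 0.1369 0.1738]
 [0.174  0.1374 0.1372 0.1387 0.1382 0.1741]
 [0.1733 0.1391 0.1391 0.1375 0.1385 0.1742]
 [0.1765 0.1397 0.1396 0.1388 0.1399 0.1751]
 [0.1786 0.1403 0.1396 0.1407 0.1409 0.1772]]
```

Call:
move_arm:
  deltas: "0 0 -0.02 0 0 0;-0.02 0 -0.02 0 0 0;-0.04 0 -0.02 0 0 0;-0.05 0 -0.02 0 0 0;-0.05 0 -0.02 0 0 0"

```text
clock: 22.25
tool_pos: [0.4944, 0.0923, 0.1352]
orientation: [[0.941, 0.338, 0.005], [0.338, -0.941, -0.004], [0.003, 0.005, -1.0]]
force: [0.2, -0.5, 0.1]
width: 0.0134
```

```bash
python3 -c "
from h import *
tipgo(-.0155,.104)
"
```

```text
clk 22.25 pos [0.4944 0.0923 0.1352] yaw 19.73 F [ 0.2 -0.5  0.1] w 0.0134
delta [ 0.04  0.   -0.04] [ 0.06 -0.04  0.01]
tip now rx,ry,z mm [-1.6640e+01 -6.0000e-02  1.0297e+02] q3 63.3 Fring [ 0.  -0.6  0.1]
```

Call:
move_arm:
  deltas: "-0.02 0 0 0 0 0;-0.04 0 0 0 0 0;-0.05 0 0 0 0 0;-0.05 0 0 0 0 0"

```text
clock: 22.58
tool_pos: [0.4936, 0.092, 0.1354]
orientation: [[0.941, 0.338, 0.006], [0.338, -0.941, -0.003], [0.005, 0.005, -1.0]]
force: [3.1, 1.0, -0.2]
width: 0.0135
```

```bash
python3 -c "
from h import *
tipgo(-.0155,.104)
"
```

```text
clk 22.58 pos [0.4936 0.092  0.1354] yaw 19.74 F [ 3.1  1.  -0.2] w 0.0135
delta [ 0.07  0.   -0.04] [ 0.06 -0.05  0.01]
tip now rx,ry,z mm [-1.7450e+01 -8.0000e-02  1.0328e+02] q3 63.4 Fring [ 3.3 -0.1 -0.2]
```

Call:
move_arm:
  deltas: "-0.015 0 0.01 0 0 0;-0.03 0 0.015 0 0 0;-0.045 0 0.015 0 0 0;-0.06 0 0.015 0 0 0;-0.06 0 0.015 0 0 0"

```text
clock: 23.0
tool_pos: [0.4923, 0.0916, 0.1351]
orientation: [[0.941, 0.338, 0.007], [0.338, -0.941, -0.003], [0.006, 0.005, -1.0]]
force: [4.1, 1.2, -1.1]
width: 0.0135
```

```bash
python3 -c "
from h import *
tipgo(-.0155,.104)
c=snap('wrist','w16');crop(c,270,0,370,110,7,'w16c')
"; python3 prof.py w16
```

```text
clk 23.0 pos [0.4923 0.0916 0.1351] yaw 19.74 F [ 4.1  1.2 -1.1] w 0.0135
delta [ 0.12  0.   -0.05] [ 0.06 -0.06  0.01]
tip now rx,ry,z mm [-18.8    0.   103.06] q3 63.5 Fring [ 4.2 -0.2 -1.1]
shank z@45,85 [-0.33 -2.26] slope deg -2.76
```

View pics/w16c.png

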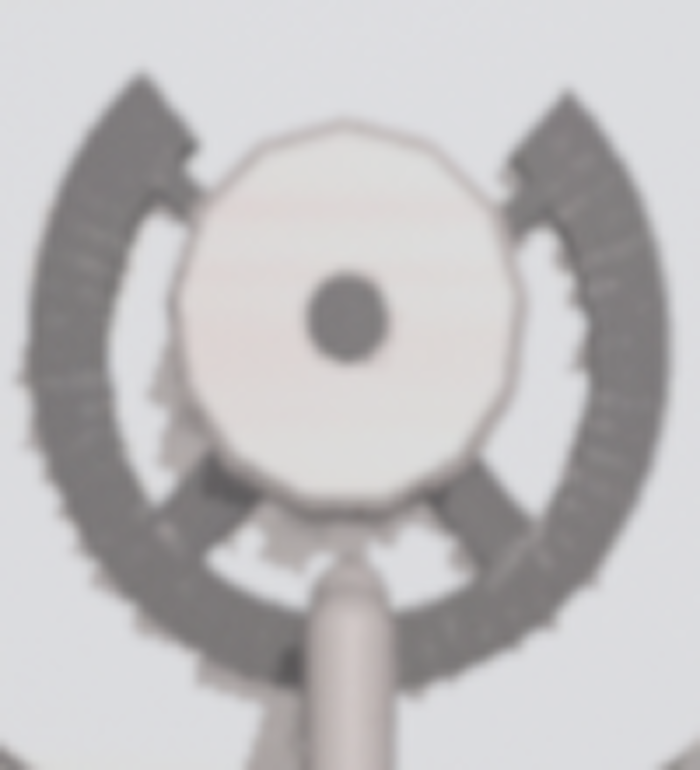

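Call:
move_arm:
  deltas: "-0.015 0 0.015 0 0 0;-0.03 0 0.02 0 0 0;-0.045 0 0.025 0 0 0;-0.05 0 0.025 0 0 0;-0.05 0 0.025 0 0 0"

```text
clock: 23.47
tool_pos: [0.4917, 0.0914, 0.1346]
orientation: [[0.941, 0.338, 0.009], [0.338, -0.941, -0.003], [0.007, 0.006, -1.0]]
force: [7.2, 3.3, -1.3]
width: 0.0137
```

```bash
python3 -c "
from h import *
tipgo(-.0155,.104)
c=snap('wrist','w17');crop(c,270,0,370,110,7,'w17c')
"; python3 prof.py w17
```

```text
clk 23.47 pos [0.4917 0.0914 0.1346] yaw 19.76 F [ 7.2  3.3 -1.3] w 0.0137
delta [ 0.14  0.01 -0.06] [ 0.06 -0.08  0.01]
tip now rx,ry,z mm [-1.9380e+01  5.0000e-02  1.0272e+02] q3 63.5 Fring [ 7.9  0.7 -1.3]
shank z@45,85 [-0.46 -2.37] slope deg -2.73
```

View pics/w17c.png

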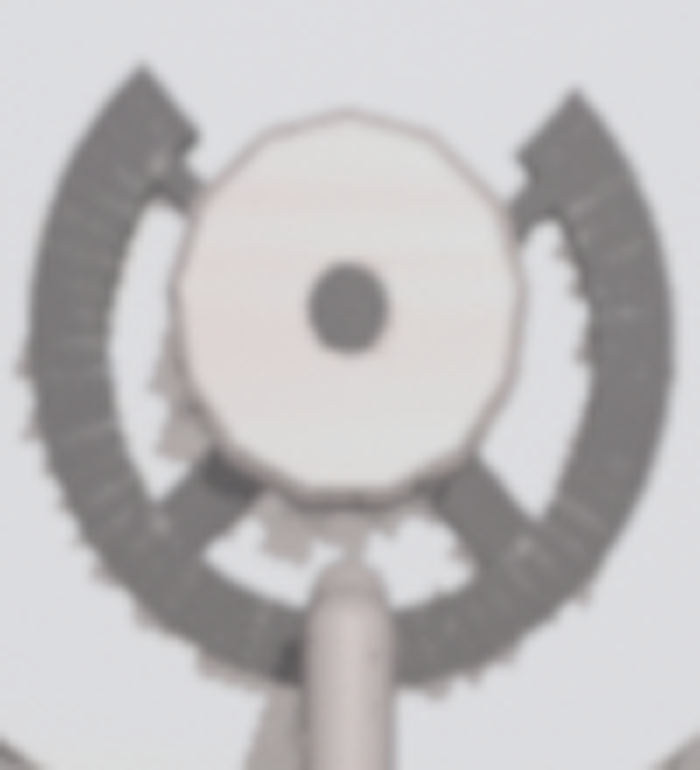

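Call:
move_arm:
  deltas: "-0.015 0 0.01 0 0 0;-0.03 0 0.015 0 0 0;-0.045 0 0.015 0 0 0;-0.05 0 0.015 0 0 0;-0.05 0 0.015 0 0 0"

```text
clock: 23.93
tool_pos: [0.491, 0.0912, 0.1344]
orientation: [[0.941, 0.338, 0.01], [0.338, -0.941, -0.003], [0.009, 0.006, -1.0]]
force: [7.6, 4.0, -1.2]
width: 0.0136
```

```bash
python3 -c "
from h import *
tipgo(-.0155,.104)
c=snap('wrist','w18');crop(c,270,0,370,110,7,'w18c')
"; python3 prof.py w18
```

```text
clk 23.93 pos [0.491  0.0912 0.1344] yaw 19.78 F [ 7.6  4.  -1.2] w 0.0136
delta [ 0.16  0.01 -0.07] [ 0.07 -0.1   0.01]
tip now rx,ry,z mm [-19.97   0.11 102.68] q3 63.5 Fring [ 8.5  1.2 -1.2]
shank z@45,85 [-0.35 -2.73] slope deg -3.4
```

View pics/w18c.png

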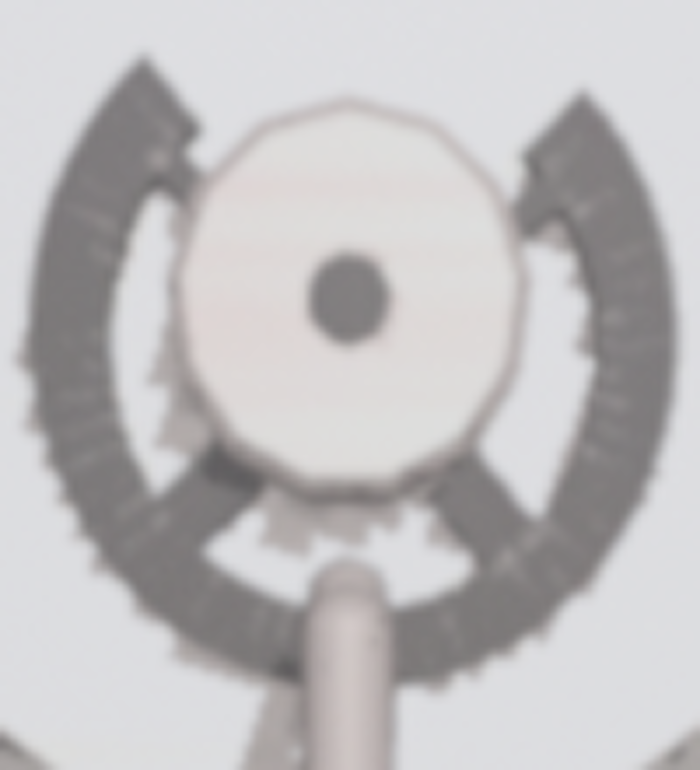

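Call:
move_arm:
  deltas: "0 0 0 0 -0.08 0;-0.01 0 0 0 -0.15 0;-0.025 0 0 0 -0.15 0;-0.04 0 0 0 -0.15 0;-0.05 0 0 0 -0.15 0;-0.05 0 0 0 -0.15 0"

```text
clock: 24.48
tool_pos: [0.4904, 0.0911, 0.1346]
orientation: [[0.941, 0.339, -0.0], [0.339, -0.941, -0.006], [-0.002, 0.006, -1.0]]
force: [8.1, 4.4, -0.5]
width: 0.0137
```

```bash
python3 -c "
from h import *
tipgo(-.0155,.104)
c=snap('wrist','w19');crop(c,270,0,370,110,7,'w19c')
"; python3 prof.py w19
```

```text
clk 24.48 pos [0.4904 0.0911 0.1346] yaw 19.79 F [ 8.1  4.4 -0.5] w 0.0137
delta [ 0.18  0.01 -0.06] [0.07 0.03 0.02]
tip now rx,ry,z mm [-20.97   0.25 101.94] q3 63.6 Fring [ 9.1  1.4 -0.5]
shank z@45,85 [-0.81 -2.9 ] slope deg -2.98
```

View pics/w19c.png

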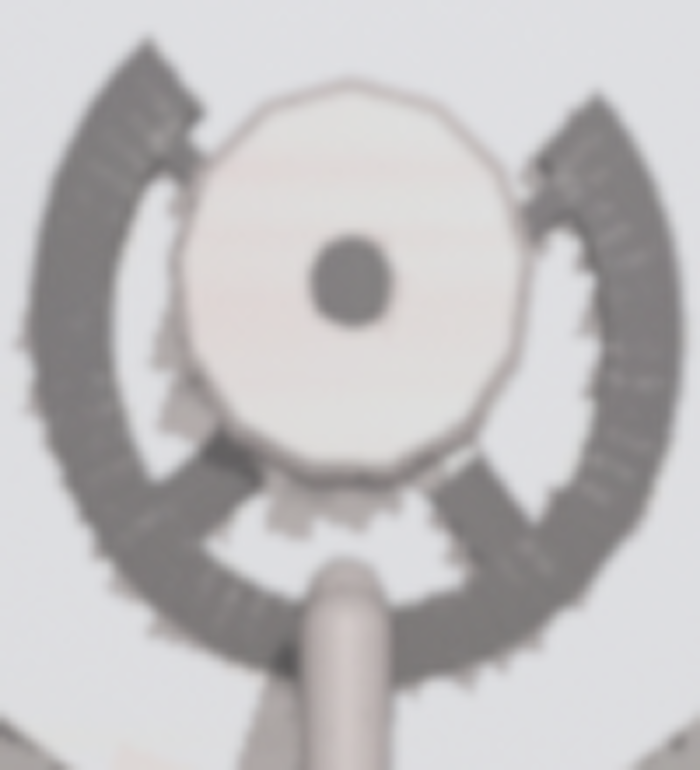

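Call:
move_arm:
  deltas: "0 -0.03 0 0 0 0;0 -0.06 0 0 0 0;-0.01 -0.08 0.005 0 0 0;-0.025 -0.08 0.01 0 0 0;-0.04 -0.08 0.01 0 0 0;-0.04 -0.08 0.01 0 0 0"

```text
clock: 25.03
tool_pos: [0.4891, 0.0927, 0.1346]
orientation: [[0.941, 0.338, 0.001], [0.338, -0.941, -0.007], [-0.001, 0.007, -1.0]]
force: [9.0, 3.6, -0.6]
width: 0.0139
```

```bash
python3 -c "
from h import *
tipgo(-.0155,.104)
c=snap('wrist','w20');crop(c,270,0,370,110,7,'w20c')
"; python3 prof.py w20
```

```text
clk 25.03 pos [0.4891 0.0927 0.1346] yaw 19.76 F [ 9.   3.6 -0.6] w 0.0139
delta [ 0.2   0.07 -0.06] [0.08 0.01 0.01]
tip now rx,ry,z mm [-21.62   2.07 102.  ] q3 63.7 Fring [ 9.7  0.4 -0.6]
shank z@45,85 [-0.74 -3.19] slope deg -3.51
```

View pics/w20c.png

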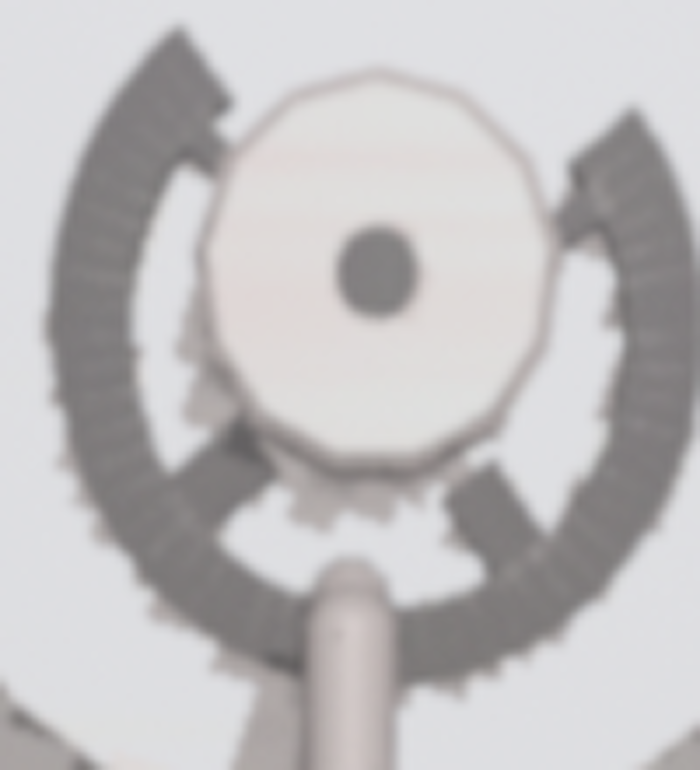

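Call:
move_arm:
  deltas: "-0.01 0 0 0 -0.05 0;-0.025 -0.005 0 0 -0.1 0;-0.04 -0.01 0 0 -0.1 0;-0.05 -0.01 0 0 -0.1 0;-0.05 -0.01 0 0 -0.1 0"

```text
clock: 25.5
tool_pos: [0.4883, 0.0927, 0.1348]
orientation: [[0.941, 0.338, -0.005], [0.338, -0.941, -0.01], [-0.008, 0.007, -1.0]]
force: [11.2, 4.2, -1.4]
width: 0.0137
```

```bash
python3 -c "
from h import *
tipgo(-.0155,.104)
c=snap('wrist','w21');crop(c,270,0,370,110,7,'w21c')
"; python3 prof.py w21
```

```text
clk 25.5 pos [0.4883 0.0927 0.1348] yaw 19.77 F [11.2  4.2 -1.4] w 0.0137
delta [ 0.23  0.08 -0.06] [0.08 0.09 0.01]
tip now rx,ry,z mm [-22.6    2.39 101.58] q3 63.7 Fring [12.   0.2 -1.4]
shank z@45,85 [-1.05 -3.63] slope deg -3.69
```

View pics/w21c.png

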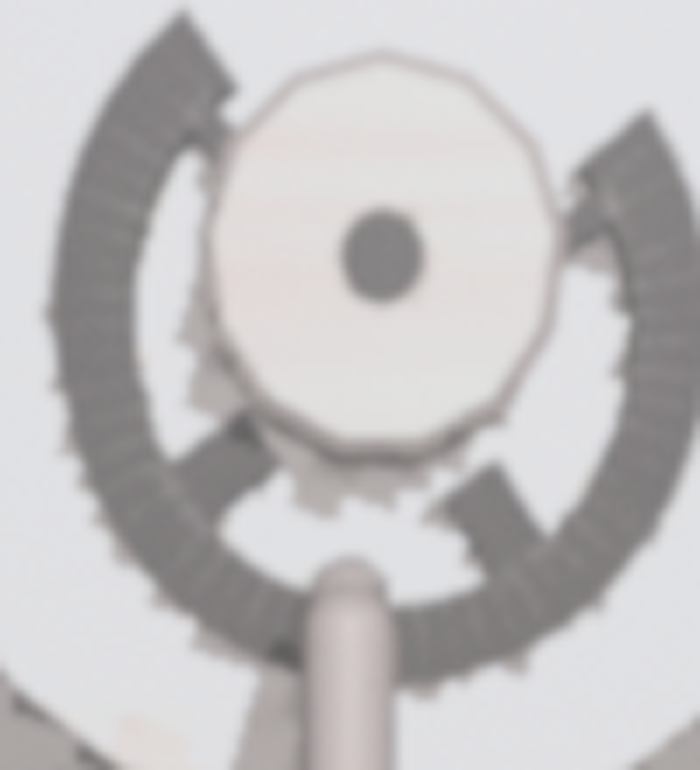

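Call:
move_arm:
  deltas: "0 -0.03 0.005 0 0 0;0 -0.06 0.01 0 -0.05 0;0 -0.09 0.01 0 -0.05 0;-0.01 -0.1 0.01 0 -0.05 0;-0.02 -0.1 0.01 0 -0.05 0;-0.02 -0.1 0.01 0 -0.05 0"

```text
clock: 26.05
tool_pos: [0.4874, 0.0948, 0.1347]
orientation: [[0.941, 0.337, -0.008], [0.337, -0.941, -0.012], [-0.011, 0.009, -1.0]]
force: [12.0, 3.4, -1.6]
width: 0.0136
```

```bash
python3 -c "
from h import *
tipgo(-.0155,.104)
c=snap('wrist','w22');crop(c,270,0,370,110,7,'w22c')
"; python3 prof.py w22
```

```text
clk 26.05 pos [0.4874 0.0948 0.1347] yaw 19.71 F [12.   3.4 -1.6] w 0.0136
delta [ 0.23  0.16 -0.06] [0.1  0.13 0.  ]
tip now rx,ry,z mm [-22.84   4.53 101.26] q3 63.8 Fring [12.4 -0.9 -1.6]
shank z@45,85 [-1.11 -4.43] slope deg -4.74
```

View pics/w22c.png

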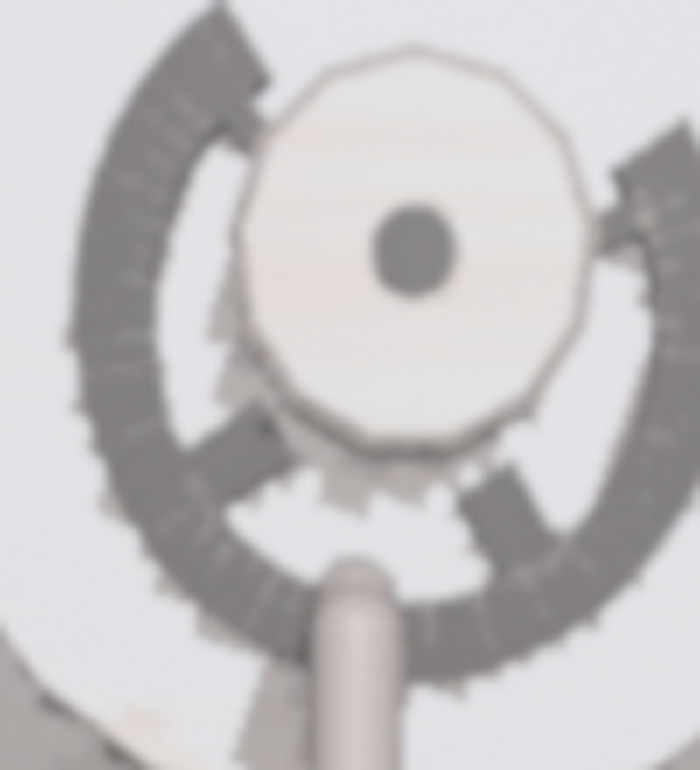

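Call:
move_arm:
  deltas: "0 0 0.005 0 -0.08 0;0 0 0.01 0 -0.15 0;0 0 0.02 0 -0.22 0;0 0 0.03 0 -0.28 0;0 0 0.03 0 -0.28 0"

```text
clock: 26.52
tool_pos: [0.4849, 0.0941, 0.133]
orientation: [[0.941, 0.337, -0.037], [0.337, -0.941, -0.021], [-0.042, 0.007, -0.999]]
force: [6.6, 2.3, -0.8]
width: 0.0136
```

```bash
python3 -c "
from h import *
tipgo(-.0155,.104)
c=snap('wrist','w23');crop(c,270,0,370,110,7,'w23c')
c=snap('scene','s23');crop(c,318,199,368,239,15,'s23c')
"; python3 prof.py w23
```

```text
clk 26.52 pos [0.4849 0.0941 0.133 ] yaw 19.7 F [ 6.6  2.3 -0.8] w 0.0136
delta [ 0.31  0.17 -0.13] [0.08 0.48 0.  ]
tip now rx,ry,z mm [-26.5    4.76  96.9 ] q3 63.6 Fring [ 7.  -0.  -0.8]
shank z@45,85 [-3.35 -7.95] slope deg -6.55
```

View pics/w23c.png

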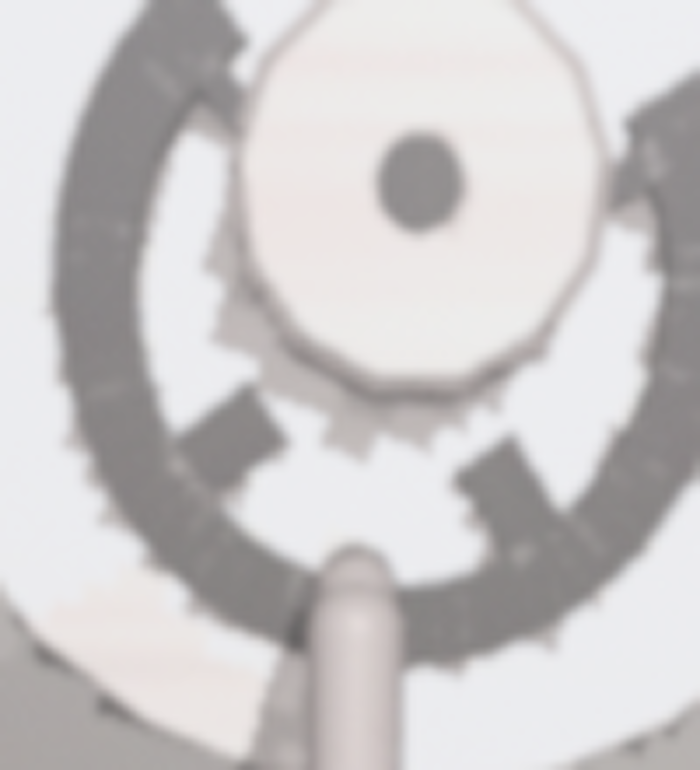

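View pics/s23c.png

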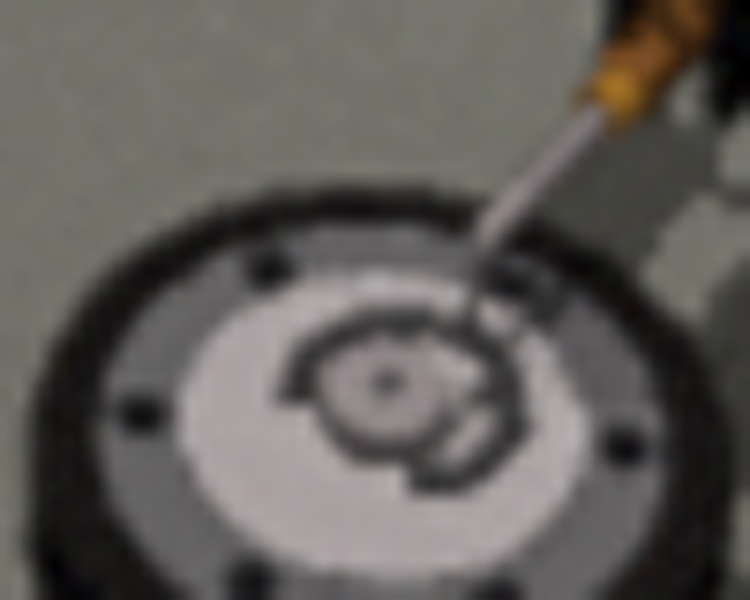

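Call:
move_arm:
  deltas: "0 0 0.02 0 0 0;-0.01 0 0.03 0 0 0;-0.025 -0.005 0.03 0 0 0;-0.04 -0.01 0.03 0 0 0;-0.05 -0.01 0.03 0 0 0;-0.05 -0.01 0.03 0 0 0"

```text
clock: 27.12
tool_pos: [0.4842, 0.0939, 0.1324]
orientation: [[0.941, 0.337, -0.034], [0.337, -0.941, -0.02], [-0.039, 0.008, -0.999]]
force: [8.8, 0.9, -0.9]
width: 0.0132
```

```bash
sed -i 's/TIP=np.array([^)]*)/TIP=np.array([.0889,0,.024])/' h.py; python3 -c "
from h import *
tipgo(-.0155,.104)
c=snap('wrist','w24');crop(c,270,0,370,110,7,'w24c')
"; python3 prof.py w24
```

```text
clk 27.12 pos [0.4842 0.0939 0.1324] yaw 19.68 F [ 8.8  0.9 -0.9] w 0.0132
delta [0.28 0.17 0.14] [ 0.09  0.45 -0.  ]
tip now rx,ry,z mm [-24.62   4.86 104.98] q3 63.6 Fring [ 8.6 -2.1 -0.9]
shank z@45,85 [-3.52 -8.32] slope deg -6.83
```

View pics/w24c.png

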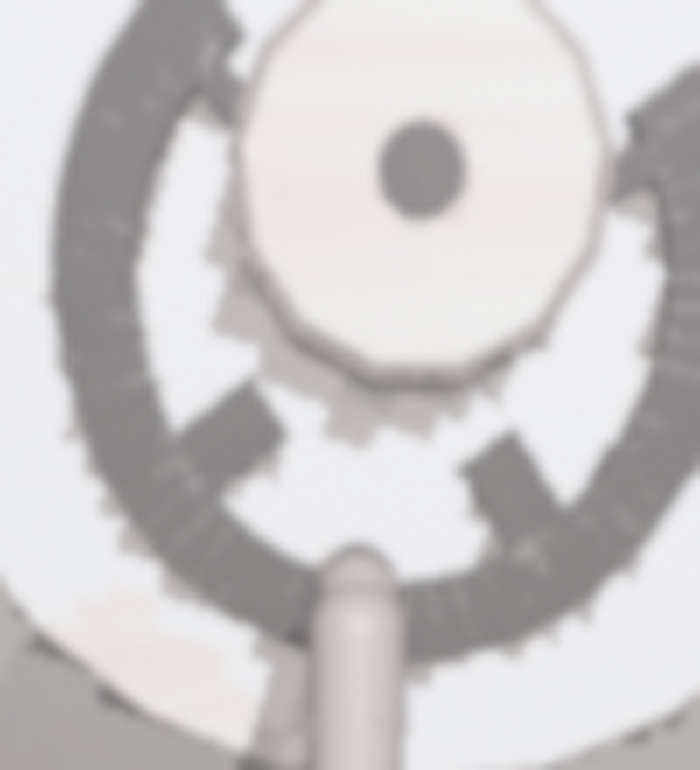

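Call:
move_arm:
  deltas: "-0.015 0 0.01 0 -0.04 0;-0.03 -0.005 0.015 0 -0.08 0;-0.045 -0.01 0.02 0 -0.1 0;-0.06 -0.01 0.02 0 -0.1 0;-0.06 -0.01 0.02 0 -0.1 0"

```text
clock: 27.58
tool_pos: [0.4836, 0.0939, 0.1323]
orientation: [[0.941, 0.337, -0.04], [0.337, -0.941, -0.023], [-0.045, 0.009, -0.999]]
force: [11.4, 2.3, -1.5]
width: 0.0138
```

```bash
python3 -c "
from h import *
tipgo(-.0155,.104)
c=snap('wrist','w25');crop(c,270,0,370,110,7,'w25c')
"; python3 prof.py w25
```

```text
clk 27.58 pos [0.4836 0.0939 0.1323] yaw 19.68 F [11.4  2.3 -1.5] w 0.0138
delta [0.29 0.17 0.13] [ 0.1   0.52 -0.  ]
tip now rx,ry,z mm [-25.33   4.94 104.27] q3 63.6 Fring [11.5 -1.6 -1.5]
shank z@45,85 [-3.94 -9.19] slope deg -7.48
```

View pics/w25c.png

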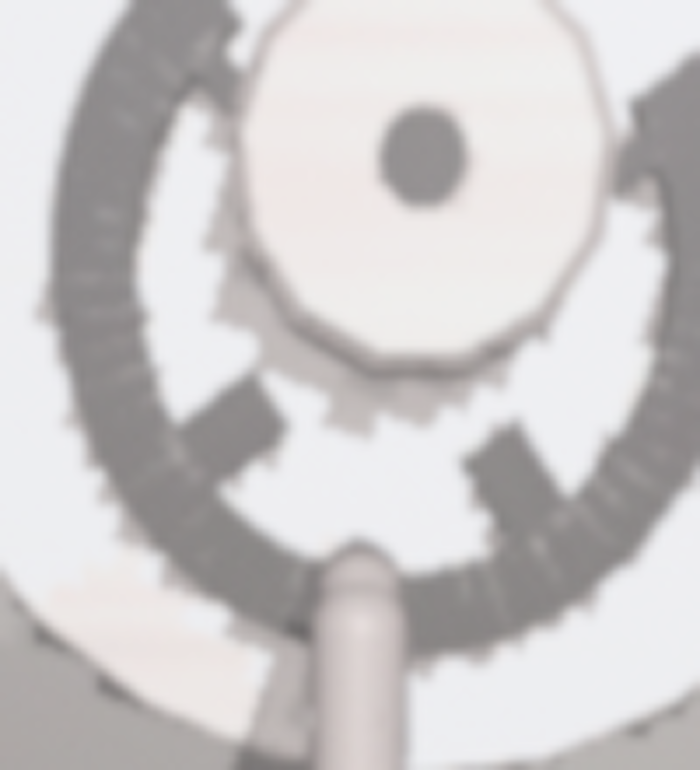

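```bash
cat > disp.py <<'E'
from h import *
import sys
c=load(sys.argv[1]); f=lambda x,y:(x/7+270-.43,y/7-.43)
a=[float(v) for v in sys.argv[2:]]
ax=pth(c,*f(a[0],a[1]),.114)[:2]; b=pth(c,*f(a[2],a[3]),.1055)[:2]
print('axle',ax,'dist band inner',np.linalg.norm(b-ax)*1000,'dir',np.degrees(np.arctan2(*(b-ax)[::-1])))
E
python3 disp.py w25 423 155 350 575; python3 disp.py w25 423 155 390 575;python3 disp.py w21 383 255 350 603
```

```text
axle [0.59181965 0.12770351] dist band inner 25.814468974082086 dir -170.65504179629554
axle [0.59181965 0.12770351] dist band inner 25.452350648787938 dir -164.2111339791337
axle [0.59180381 0.12761787] dist band inner 22.223553980869223 dir -165.87568866125025
```

Call:
move_arm:
  deltas: "0.02 0 0 0 0 0;0.04 0 0 0 0 0;0.06 0 0 0 0 0;0.06 0 0 0 0 0"

```text
clock: 27.97
tool_pos: [0.4839, 0.094, 0.1318]
orientation: [[0.941, 0.337, -0.043], [0.336, -0.941, -0.024], [-0.048, 0.008, -0.999]]
force: [8.3, 2.1, 0.7]
width: 0.0138
```

```bash
python3 -c "
from h import *
tipgo(-.0155,.104)
c=snap('wrist','w26');crop(c,270,0,370,110,7,'w26c')
"; python3 prof.py w26
```

```text
clk 27.97 pos [0.4839 0.094  0.1318] yaw 19.68 F [8.3 2.1 0.7] w 0.0138
delta [0.28 0.17 0.11] [ 0.09  0.55 -0.  ]
tip now rx,ry,z mm [-25.1    5.02 103.51] q3 63.5 Fring [ 8.5 -0.9  0.7]
shank z@45,85 [-3.99 -9.93] slope deg -8.46
```

View pics/w26c.png

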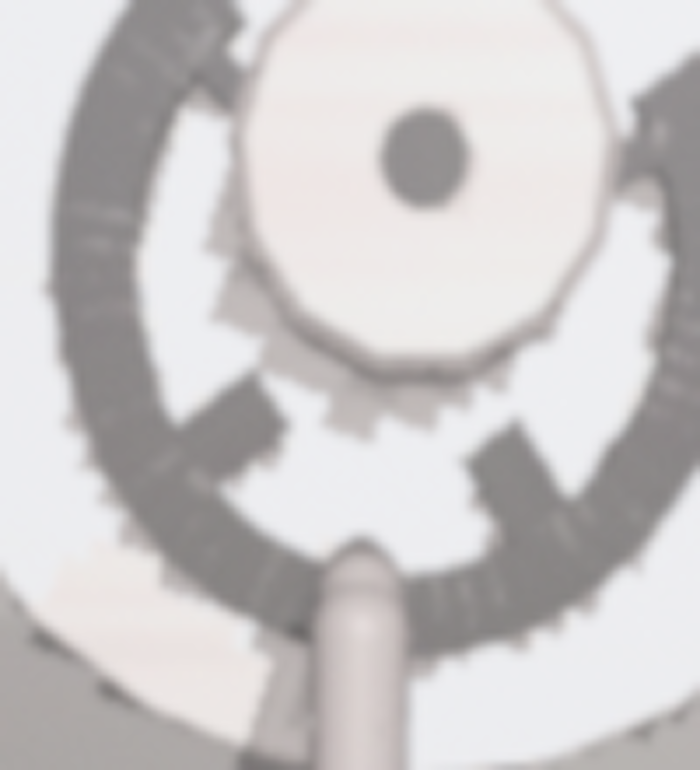

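Call:
move_arm:
  deltas: "0.02 0 0 0 0 0;0.04 0 0 0 0 0;0.04 0 0 0 0 0"

```text
clock: 28.27
tool_pos: [0.4841, 0.0942, 0.1315]
orientation: [[0.94, 0.337, -0.045], [0.336, -0.941, -0.024], [-0.05, 0.007, -0.999]]
force: [6.5, 0.9, 0.6]
width: 0.0136
```

```bash
python3 -c "
from h import *
tipgo(-.0155,.104)
c=snap('wrist','w27');crop(c,270,0,370,110,7,'w27c')
c=snap('scene','s27');crop(c,318,199,368,239,15,'s27c')
"; python3 prof.py w27
```

```text
clk 28.27 pos [0.4841 0.0942 0.1315] yaw 19.67 F [6.5 0.9 0.6] w 0.0136
delta [0.28 0.18 0.1 ] [ 0.08  0.58 -0.  ]
tip now rx,ry,z mm [-24.93   5.1  103.02] q3 63.4 Fring [ 6.4 -1.4  0.6]
shank z@45,85 [ -4.36 -10.2 ] slope deg -8.32
```

View pics/w27c.png

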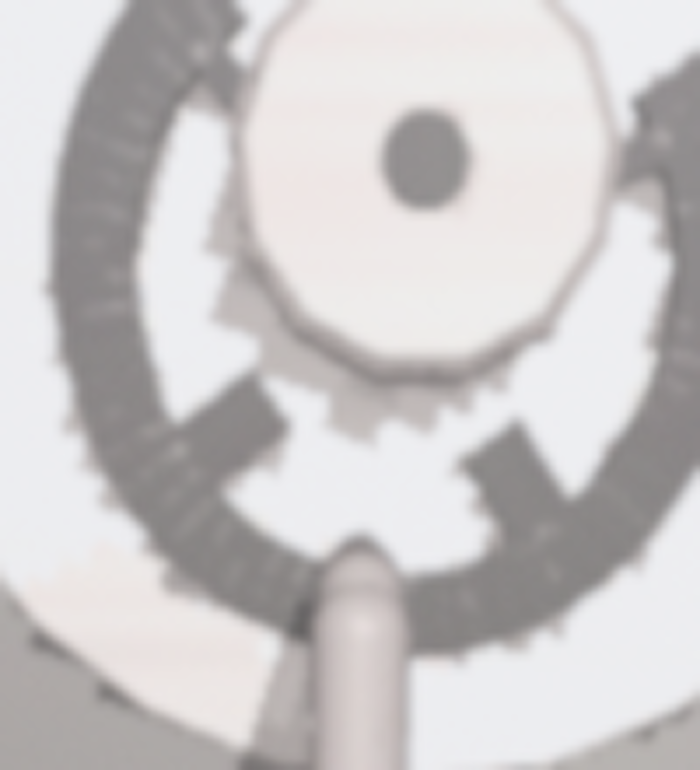

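View pics/s27c.png

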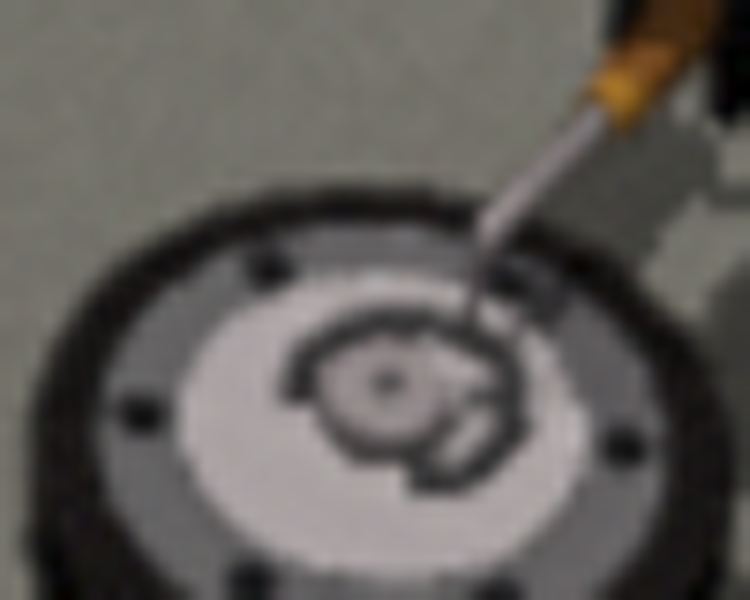

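Call:
move_arm:
  deltas: "-0.02 0 0.01 0 0 0;-0.04 -0.005 0.015 0 0 0;-0.06 -0.01 0.02 0 0 0;-0.08 -0.01 0.025 0 0 0;-0.1 -0.015 0.03 0 0 0;-0.12 -0.02 0.035 0 0 0;-0.12 -0.02 0.035 0 0 0"

```text
clock: 28.95
tool_pos: [0.4832, 0.0941, 0.1314]
orientation: [[0.941, 0.337, -0.039], [0.336, -0.941, -0.023], [-0.044, 0.009, -0.999]]
force: [11.1, 1.8, 0.3]
width: 0.0137
```

```bash
python3 -c "
from h import *
tipgo(-.0155,.104)
c=snap('wrist','w28');crop(c,270,0,370,110,7,'w28c')
"; python3 prof.py w28
```

```text
clk 28.95 pos [0.4832 0.0941 0.1314] yaw 19.67 F [11.1  1.8  0.3] w 0.0137
delta [0.31 0.18 0.1 ] [ 0.1   0.51 -0.  ]
tip now rx,ry,z mm [-25.67   5.29 103.45] q3 63.6 Fring [11.1 -2.   0.3]
shank z@45,85 [-4.62 -9.96] slope deg -7.61
```

View pics/w28c.png

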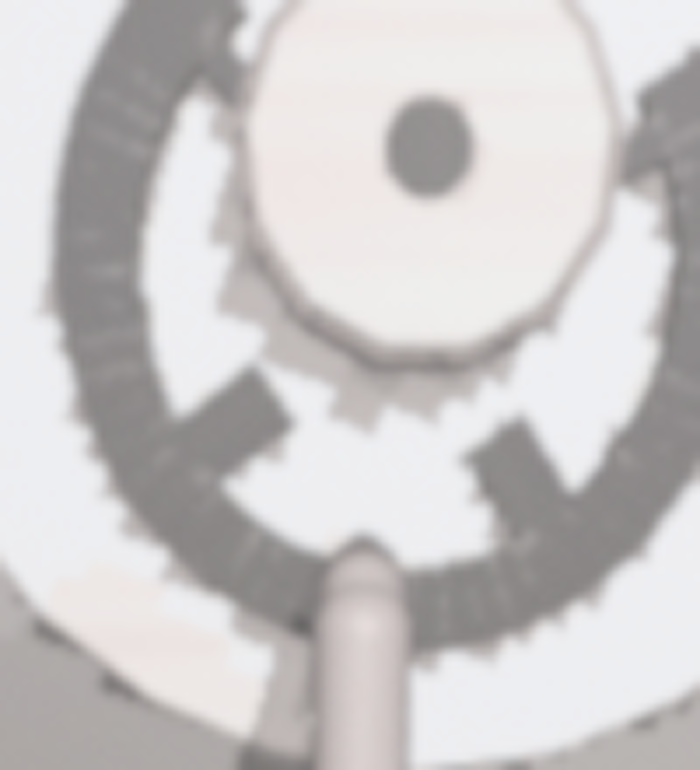

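Call:
move_arm:
  deltas: "-0.02 0 0.01 0 0 0;-0.035 -0.005 0.015 0 0 0;-0.05 -0.01 0.015 0 0 0;-0.05 -0.01 0.015 0 0 0"

```text
clock: 29.33
tool_pos: [0.4772, 0.093, 0.13]
orientation: [[0.94, 0.337, -0.049], [0.336, -0.941, -0.024], [-0.054, 0.006, -0.999]]
force: [0.9, 0.3, 1.3]
width: 0.0137
```

```bash
python3 -c "
from h import *
tipgo(-.0155,.104)
c=snap('wrist','w29');crop(c,270,0,370,110,7,'w29c')
"; python3 prof.py w29
```

```text
clk 29.33 pos [0.4772 0.093  0.13  ] yaw 19.69 F [0.9 0.3 1.3] w 0.0137
delta [0.5  0.22 0.04] [0.07 0.62 0.  ]
tip now rx,ry,z mm [-31.88   6.4  101.17] q3 63.6 Fring [ 0.9 -0.1  1.3]
shank z@45,85 [ -5.34 -12.15] slope deg -9.67
```

View pics/w29c.png

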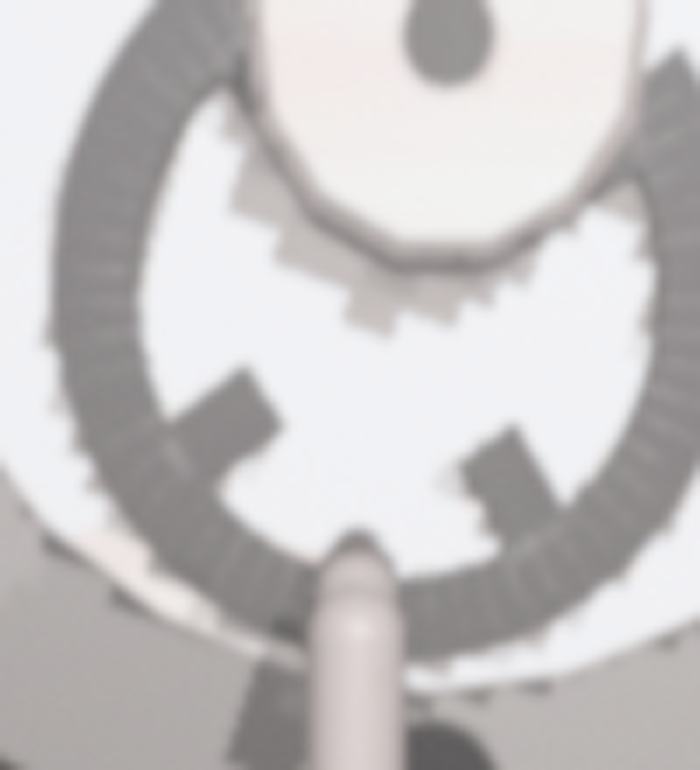

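Call:
move_arm:
  deltas: "0 0 -0.015 0 0 0;-0.02 0 -0.015 0 0 0;-0.05 -0.01 -0.015 0 0 0;-0.08 -0.015 -0.015 0 0 0;-0.11 -0.02 -0.015 0 0 0;-0.14 -0.03 -0.015 0 0 0;-0.14 -0.03 -0.015 0 0 0"

```text
clock: 29.97
tool_pos: [0.4713, 0.0927, 0.1298]
orientation: [[0.94, 0.338, -0.052], [0.337, -0.941, -0.024], [-0.057, 0.005, -0.998]]
force: [0.8, -0.6, 2.0]
width: 0.0135
```

```bash
python3 -c "
from h import *
tipgo(-.0155,.104)
c=snap('wrist','w30');crop(c,250,0,390,150,5,'w30c')
"; python3 prof.py w30
```

```text
clk 29.97 pos [0.4713 0.0927 0.1298] yaw 19.71 F [ 0.8 -0.6  2. ] w 0.0135
delta [0.69 0.27 0.02] [0.05 0.66 0.  ]
tip now rx,ry,z mm [-37.63   8.12 100.76] q3 63.9 Fring [ 0.6 -0.8  2. ]
shank z@45,85 [ -5.59 -12.13] slope deg -9.28
```

View pics/w30c.png

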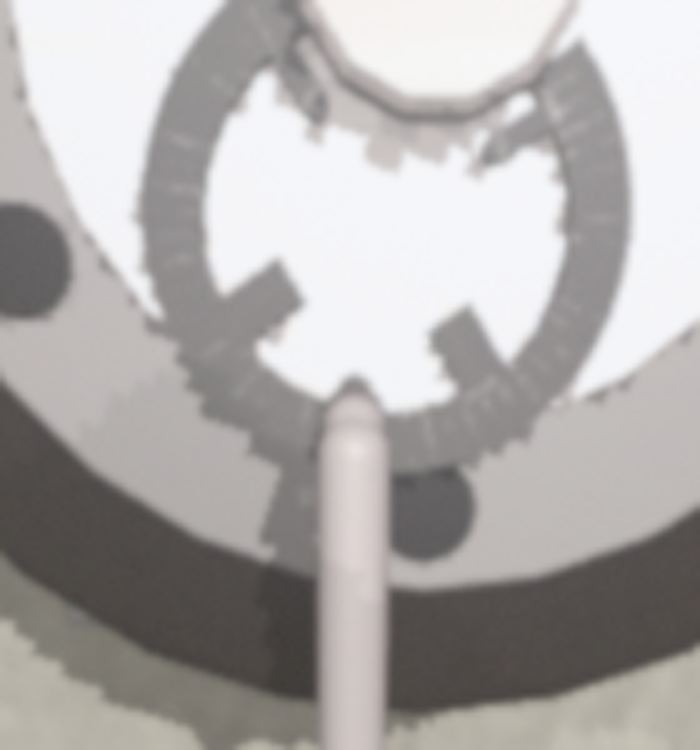

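Call:
move_arm:
  deltas: "0 0 -0.02 0 0 0;-0.03 -0.005 -0.02 0 0 0;-0.07 -0.015 -0.02 0 0 0;-0.11 -0.02 -0.02 0 0 0;-0.15 -0.03 -0.02 0 0 0;-0.19 -0.04 -0.02 0 0 0;-0.22 -0.05 -0.02 0 0 0;-0.22 -0.05 -0.02 0 0 0"

```text
clock: 30.68
tool_pos: [0.4646, 0.092, 0.1307]
orientation: [[0.94, 0.338, -0.052], [0.337, -0.941, -0.024], [-0.057, 0.005, -0.998]]
force: [0.0, -1.1, -0.1]
width: 0.0132
```

```bash
python3 -c "
from h import *
tipgo(-.0155,.104)
c=snap('wrist','w31');crop(c,250,0,390,150,5,'w31c')
"; python3 prof.py w31
```

```text
clk 30.68 pos [0.4646 0.092  0.1307] yaw 19.72 F [ 0.  -1.1 -0.1] w 0.0132
delta [0.91 0.33 0.04] [0.05 0.66 0.01]
tip now rx,ry,z mm [-44.16   9.78 101.64] q3 64.5 Fring [-0.3 -1.  -0.1]
shank z@45,85 [ -4.58 -10.19] slope deg -7.98
```

View pics/w31c.png

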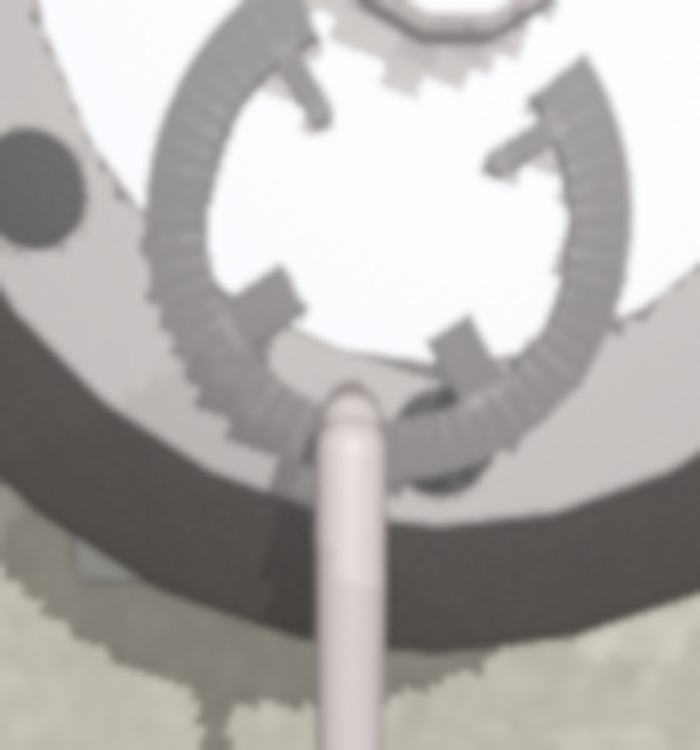

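Call:
move_arm:
  deltas: "0.03 0 0 0 0 0;0.06 0.01 0 0 0 0;0.07 0.01 -0.05 0 0 0;0.07 0.01 -0.1 0 0 0;0.07 0.01 -0.2 0 0 0;0.07 0.01 -0.35 0 0 0;0.07 0.01 -0.6 0 0 0;0.07 0.01 -1 0 0 0;0.07 0.01 -1.5 0 0 0;0.07 0.01 -1.5 0 0 0"

```text
clock: 31.57
tool_pos: [0.4718, 0.0935, 0.1786]
orientation: [[0.94, 0.338, -0.046], [0.337, -0.941, -0.022], [-0.051, 0.005, -0.999]]
force: [0.7, 0.5, 0.0]
width: 0.0137
```

```bash
python3 -c "
from h import *
tipgo(-.0155,.104)
c=snap('wrist','w32');crop(c,220,0,420,250,3,'w32c')
c=snap('scene','s32');crop(c,290,170,390,245,8,'s32c')
"; python3 prof.py w32
```

```text
clk 31.57 pos [0.4718 0.0935 0.1786] yaw 19.71 F [0.7 0.5 0. ] w 0.0137
delta [0.75 0.28 1.65] [0.06 0.58 0.  ]
tip now rx,ry,z mm [-36.74   8.68 150.12] q3 68.9 Fring [0.8 0.3 0. ]
shank z@45,85 [ -6.72 -12.59] slope deg -8.36
```

View pics/w32c.png

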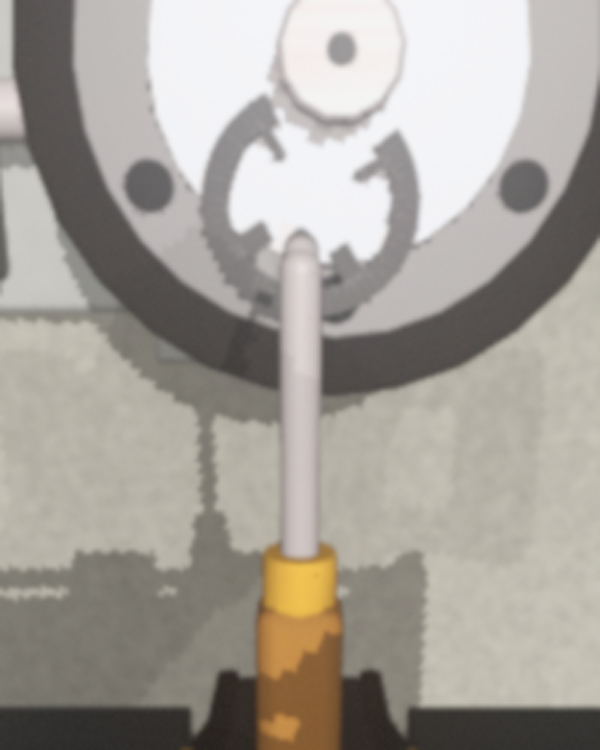

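View pics/s32c.png

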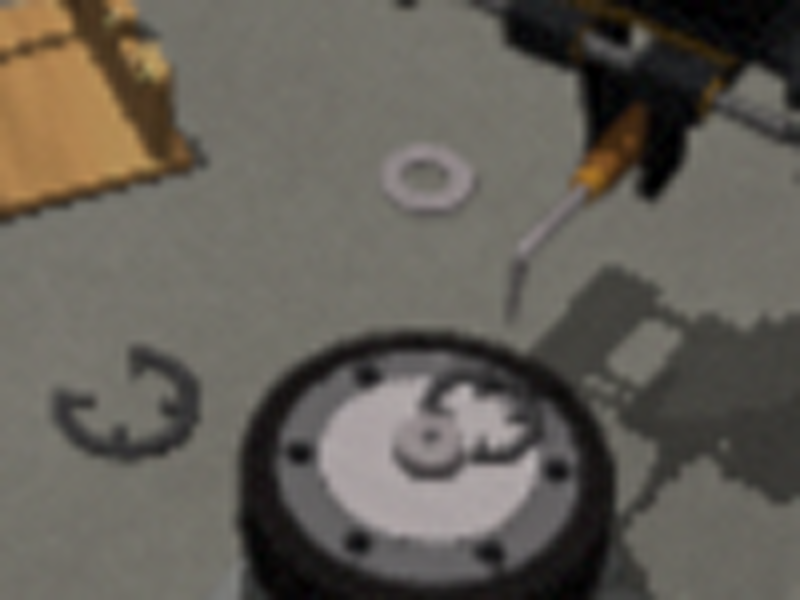

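```bash
python3 -c "
from h import *
go([.5683,-.1819,.165],0,Rt(-13.75,-1))
"
```

```text
clk 31.67 pos [0.4701 0.0938 0.1764] yaw 19.74 F [ 0.4 -0.5 -0.3] w 0.0132
delta [-0.    9.75  0.42] [0.29 0.4  6.7 ]
```

Call:
move_arm:
  deltas: "0 0.4 0 0 0 0.3;0 1.2 0 0 0 0.9;0 2.3 0 0 0.1 1.6;0 3.5 0.1 0 0.2 2.4;0 4.7 0.2 0.1 0.3 3.2;0 5.9 0.3 0.1 0.3 4;0 7.1 0.4 0.2 0.4 4.8;0 8.3 0.4 0.2 0.4 5.6;0 9.2 0.4 0.3 0.4 6.3;0 9.7 0.4 0.3 0.4 6.7"

```text
clock: 32.5
tool_pos: [0.5669, -0.185, 0.1647]
orientation: [[0.969, -0.245, -0.019], [-0.245, -0.969, 0.002], [-0.019, 0.003, -1.0]]
force: [-0.3, 0.7, -1.2]
width: 0.0137
```

Call:
move_arm:
  deltas: "0 0 0 0 0 0;0 0 0 0 0 0"

```text
clock: 32.67
tool_pos: [0.5665, -0.1812, 0.1643]
orientation: [[0.971, -0.24, -0.02], [-0.24, -0.971, 0.004], [-0.021, 0.001, -1.0]]
force: [0.1, 0.1, -0.7]
width: 0.0138
```

```bash
python3 -c "
from h import *
go([.5683,-.1819,.115],0,Rt(-13.75,-4));s=robot.sense();print(s['qpos'].round(1))
c=snap('wrist','w33');crop(c,220,0,420,250,3,'w33c')
"; python3 prof.py w33
```

```text
clk 32.67 pos [ 0.5665 -0.1812  0.1643] yaw -13.87 F [ 0.1  0.1 -0.7] w 0.0138
delta [0.1  0.01 1.64] [ 0.01 -0.56 -0.02]
[-29.6  39.6  65.3 105.5 -40.   63.3 -52.9]
shank z@45,85 [ -4.52 -10.32] slope deg -8.25
```

View pics/w33c.png

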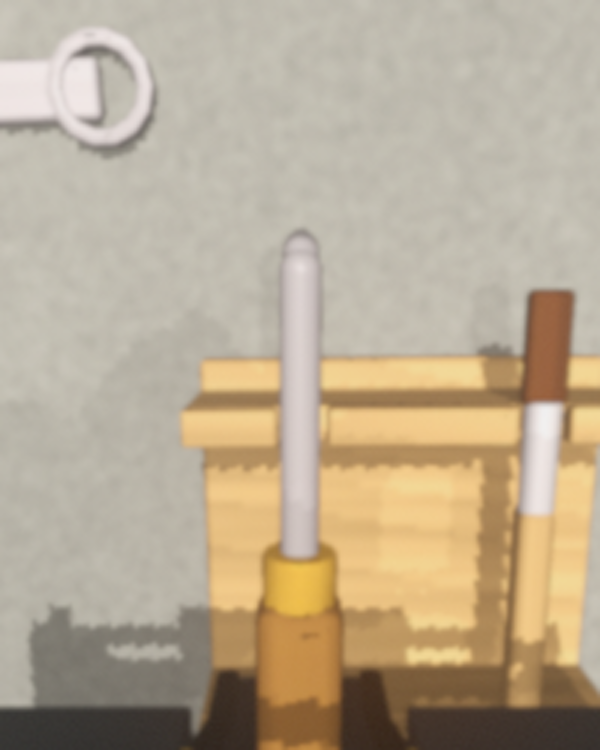

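Run:
```python
from prof import *
s={'tool_pos':np.array([.5677,-.1813,.192]),'orientation':Rdown(-13.75)}
prof(load('w4'),s)
f=lambda x,y:(x/3+220-.33,y/3-.33)
for n,st,ys in [('w4',s,(545,605)),('w33',robot.sense(),(555,613))]:
    c=load(n);R=np.array(st['orientation'])
    for y in ys:
        P=np.median([R.T@(pt(c,220-.33+x/3,y/3-.33+dv)-st['tool_pos']) for x in (293,300,307) for dv in (-1,0,1)],0)*1000; print(n,y,P.round(1))
c=load('w33');R=np.array(robot.sense()['orientation']);T=robot.sense()['tool_pos']
H=np.array([R.T@(pt(c,u,v)-T)*1000 for v in range(204,232) for u in (317,319,321)]);
print(np.median(H[:20],0),np.median(H[-20:],0), np.degrees(np.arctan(np.polyfit(H[:,0],H[:,2],1)[0])))
sc=snap('scene','s33'); P=T+R@[.05,0,.0]; u,v=proj(sc,P).astype(int);print(u,v); crop(sc,u-40,v-30,u+40,v+30,10,'s33c')
```

```text
shank z@45,85 [ 0.68 -0.4 ] slope deg -1.55
w4 545 [42.2 -0.5  0.7]
w4 605 [32.9 -0.5 -2.5]
w33 555 [41.9  1.  -4.3]
w33 613 [33.1  1.  -6.6]
[31.78484622  0.65306892 -6.66995575] [20.82939424  0.63132186 -6.10611435] -4.15990837315697
278 157
```

View pics/s33c.png

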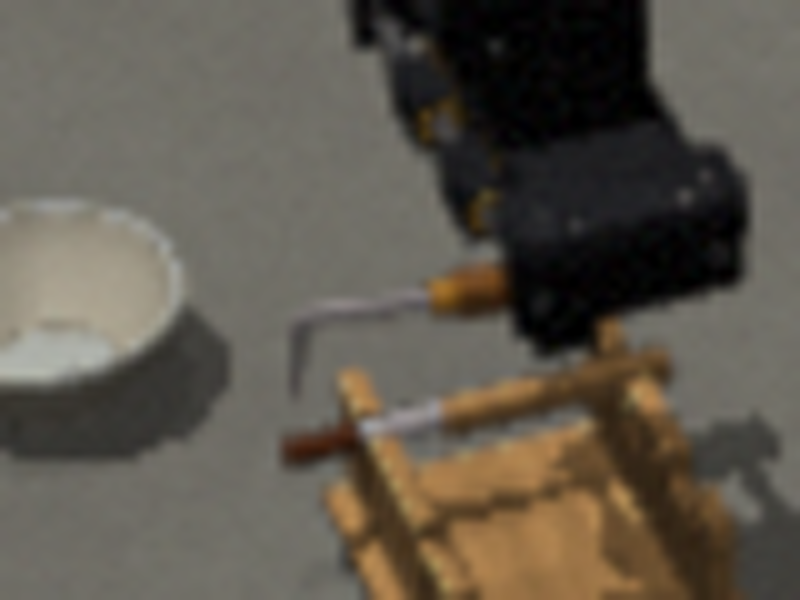

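```bash
python3 -c "
from h import *
go([.5683,-.1819,.105],0,Rt(-13.75,-6.7))
"
```

```text
clk 32.77 pos [ 0.5668 -0.1791  0.1644] yaw -13.7 F [-0.1 -0.3 -0.9] w 0.0135
delta [0.11 0.08 1.98] [-0.01 -1.1   0.01]
```

Call:
move_arm:
  deltas: "0 0 0.3 0 0 0;0.05 0.04 0.8 0 0 0;0.1 0.08 1.4 0 -0.2 0;0.1 0.08 1.8 0 -0.5 0;0.1 0.08 2 0 -0.8 0;0.1 0.08 2 0 -1.1 0;0.1 0.08 2 0 -1.1 0;0.1 0.08 2 0 -1.1 0"

```text
clock: 33.43
tool_pos: [0.5689, -0.1836, 0.1048]
orientation: [[0.965, -0.238, -0.112], [-0.237, -0.971, 0.026], [-0.115, 0.001, -0.993]]
force: [1.0, -0.5, -0.6]
width: 0.0136
```

```bash
python3 -c "
from h import *
go([.5683,-.1819,.0655],0,Rt(-13.75,-6.7));s=robot.sense();print(s['qpos'].round(1))
c=snap('wrist','w34');crop(c,220,0,420,250,3,'w34c')
sc=snap('scene','s34'); P=s['tool_pos']+s['orientation']@[.05,0,.0]; u,v=proj(sc,P).astype(int);print(u,v); crop(sc,u-40,v-30,u+40,v+30,10,'s34c')
"; python3 prof.py w34
```

```text
clk 33.43 pos [ 0.5689 -0.1836  0.1048] yaw -13.78 F [ 1.  -0.5 -0.6] w 0.0136
delta [ 0.12 -0.05  1.3 ] [ 0.01 -0.02 -0.01]
[-25.1  45.9  60.5 103.8 -41.8  64.5 -52. ]
278 172
shank z@45,85 [-3.78 -9.87] slope deg -8.66
```

View pics/w34c.png

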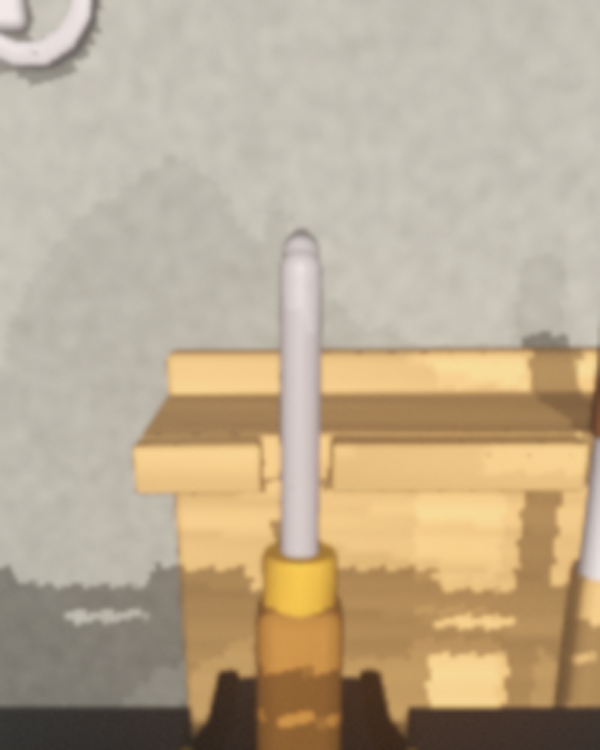

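View pics/s34c.png

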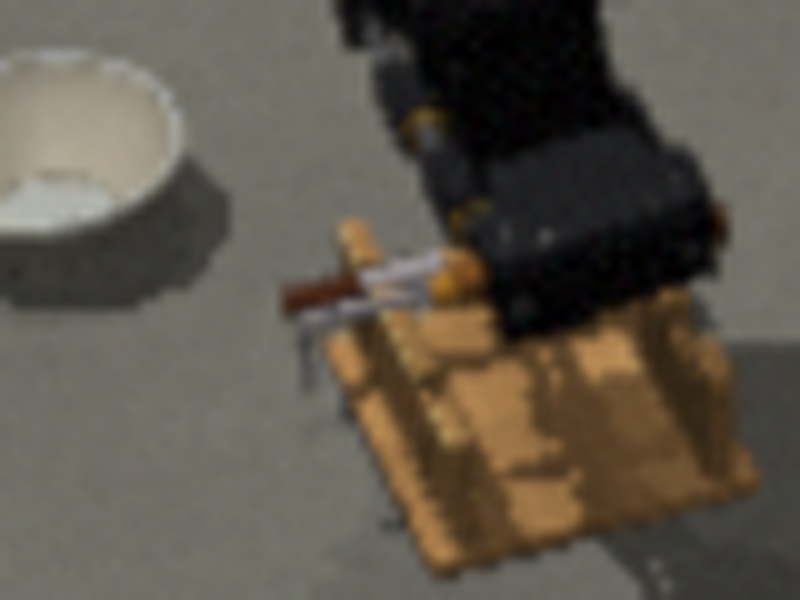

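Call:
move_arm:
  deltas: "0.02 -0.02 0.3 0 0 0;0.05 -0.04 0.6 0 0 0;0.09 -0.05 0.95 0 0 0;0.11 -0.05 1.15 0 0 0;0.12 -0.05 1.25 0 0 0;0.12 -0.05 1.3 0 0 0;0.12 -0.05 1.3 0 0 0;0.12 -0.05 1.3 0 0 0"

```text
clock: 34.2
tool_pos: [0.5681, -0.1821, 0.0662]
orientation: [[0.965, -0.239, -0.111], [-0.237, -0.971, 0.026], [-0.114, 0.001, -0.993]]
force: [-0.8, -0.2, -0.5]
width: 0.0137
```

```bash
python3 -c "
from h import *
go([.5683,-.1819,.0585],0,Rt(-13.75,-6.7));s=robot.sense();print(s['qpos'].round(1))
c=snap('wrist','w35');crop(c,220,0,420,250,3,'w35c')
"
```

```text
clk 34.2 pos [ 0.5681 -0.1821  0.0662] yaw -13.82 F [-0.8 -0.2 -0.5] w 0.0137
delta [ 0.03 -0.01  0.25] [ 0.01 -0.03 -0.01]
[-23.9  48.3  58.  105.2 -44.5  61.2 -50.4]
```

View pics/w35c.png

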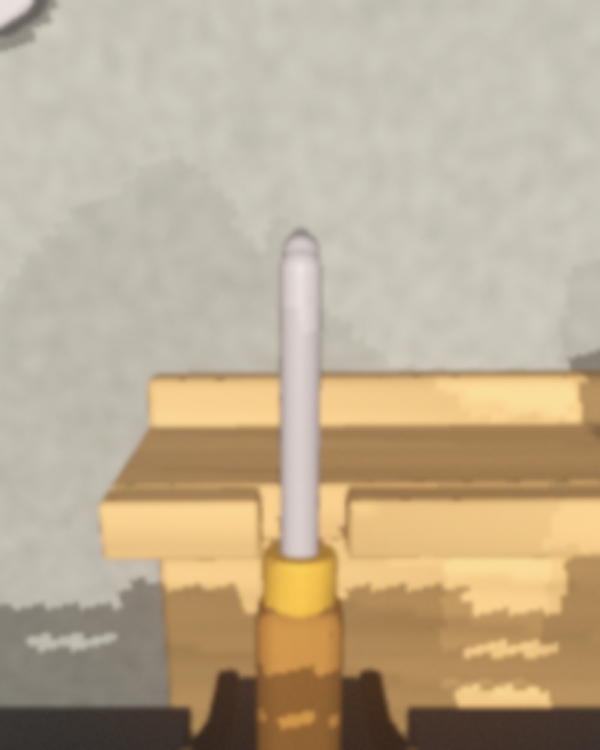

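Call:
move_arm:
  deltas: "0 0 0.06 0 0 0;0.01 0 0.12 0 0 0;0.02 0 0.17 0 0 0;0.02 0 0.2 0 0 0;0.02 0 0.2 0 0 0"

```text
clock: 34.67
tool_pos: [0.5678, -0.1818, 0.0597]
orientation: [[0.965, -0.239, -0.112], [-0.237, -0.971, 0.027], [-0.115, 0.001, -0.993]]
force: [0.1, -0.0, -0.3]
width: 0.0136
```

```bash
python3 -c "
from h import *
go([.5683,-.1819,.0582],0,Rt(-13.75,-6.7))
"
```

```text
clk 34.67 pos [ 0.5678 -0.1818  0.0597] yaw -13.8 F [ 0.1 -0.  -0.3] w 0.0136
delta [0.02 0.   0.05] [ 0.   -0.02 -0.01]
```

Call:
move_arm:
  deltas: "0 0 0.02 0 0 0;0 0 0.03 0 0 0;0 0 0.03 0 0 0"

```text
clock: 34.92
tool_pos: [0.5678, -0.1818, 0.059]
orientation: [[0.965, -0.239, -0.111], [-0.237, -0.971, 0.027], [-0.115, 0.001, -0.993]]
force: [0.1, 0.8, -0.9]
width: 0.0138
```

```bash
python3 -c "
from h import *
go([.5683,-.1819,.0582],0,Rt(-13.75,-6.7))
c=snap('wrist','w36');crop(c,220,0,420,250,3,'w36c')
"
```

```text
clk 34.92 pos [ 0.5678 -0.1818  0.059 ] yaw -13.81 F [ 0.1  0.8 -0.9] w 0.0138
delta [ 0.02 -0.    0.02] [ 0.01 -0.02 -0.01]
```

View pics/w36c.png

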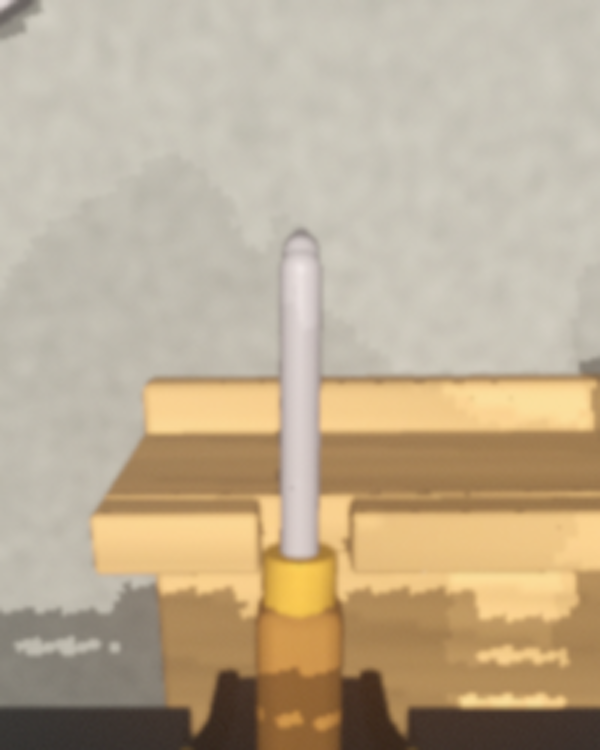

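Call:
move_arm:
  deltas: "0 0 0.015 0 0 0;0 0 0.03 0 0 0;0 0 0.03 0 0 0"

```text
clock: 35.22
tool_pos: [0.5677, -0.1818, 0.0581]
orientation: [[0.965, -0.239, -0.111], [-0.237, -0.971, 0.027], [-0.114, 0.001, -0.993]]
force: [0.3, -0.3, -0.3]
width: 0.0138
```

```bash
python3 -c "
from h import *
go([.5683,-.1819,.0582],0,Rt(-13.75,-6.7))
"
```

```text
clk 35.22 pos [ 0.5677 -0.1818  0.0581] yaw -13.81 F [ 0.3 -0.3 -0.3] w 0.0138
delta [ 0.02 -0.   -0.  ] [ 0.01 -0.03 -0.01]
```

Call:
move_arm:
  deltas: "0 0 0.015 0 0 0;0 0 0.02 0 0 0;0 0 0.02 0 0 0"

```text
clock: 35.47
tool_pos: [0.5677, -0.1819, 0.058]
orientation: [[0.965, -0.239, -0.111], [-0.237, -0.971, 0.027], [-0.114, 0.0, -0.993]]
force: [-0.2, -0.6, 3.6]
width: 0.014
```

```bash
python3 -c "
from h import *
go([.5683,-.1819,.0582],0,Rt(-13.75,-6.7))
"
```

```text
clk 35.47 pos [ 0.5677 -0.1819  0.058 ] yaw -13.81 F [-0.2 -0.6  3.6] w 0.014
delta [ 0.02 -0.   -0.01] [ 0.   -0.03 -0.01]
```

Call:
move_arm:
  deltas: "0 0 0 0 0 0;0 0 0 0 0 0;0 0 0 0 0 0;0 0 0 0 0 0;0 0 0 0 0 0"
  gripper: 0.5

```text
clock: 35.88
tool_pos: [0.5676, -0.1818, 0.0574]
orientation: [[0.965, -0.239, -0.111], [-0.237, -0.971, 0.027], [-0.115, 0.001, -0.993]]
force: [-0.2, -0.2, -1.1]
width: 0.038
```

Call:
move_arm:
  deltas: "0 0 -0.2 0 0 0;0 0 -0.6 0 0 0;0 0 -1.2 0 0 0;0 0 -2 0 0 0;0 0 -2.8 0 0 0;0 0 -3.6 0 0 0;0 0 -4.2 0 0 0;0 0 -4.2 0 0 0;0 0 -4.2 0 0 0"

```text
clock: 36.63
tool_pos: [0.5822, -0.1857, 0.1845]
orientation: [[0.965, -0.239, -0.108], [-0.237, -0.971, 0.026], [-0.112, 0.001, -0.994]]
force: [-0.3, -0.5, -0.9]
width: 0.0437
```

```bash
python3 -c "
from h import *
go([.5683,-.1819,.25],0,Rt(-13.75,0));print(robot.sense()['qpos'].round(1))
c=snap('wrist','w37')
sc=snap('scene','s37');crop(sc,255,150,325,205,10,'s37c');crop(sc,290,170,390,245,8,'s37r')
t=snap('top','t37');crop(t,205,165,315,250,7,'t37r');crop(t,365,170,445,255,7,'t37p')
"
```

```text
clk 36.63 pos [ 0.5822 -0.1857  0.1845] yaw -13.81 F [-0.3 -0.5 -0.9] w 0.0437
delta [-0.72 -0.01 -2.12] [ 0.01  1.28 -0.01]
[-26.9  42.   64.7  98.6 -37.2  72.  -55.6]
```

View pics/w37.png

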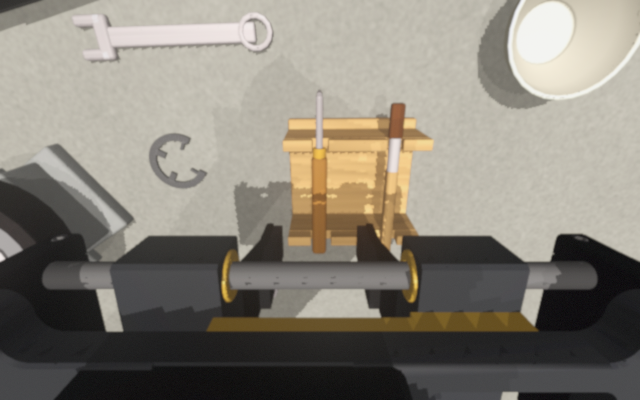

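View pics/s37c.png

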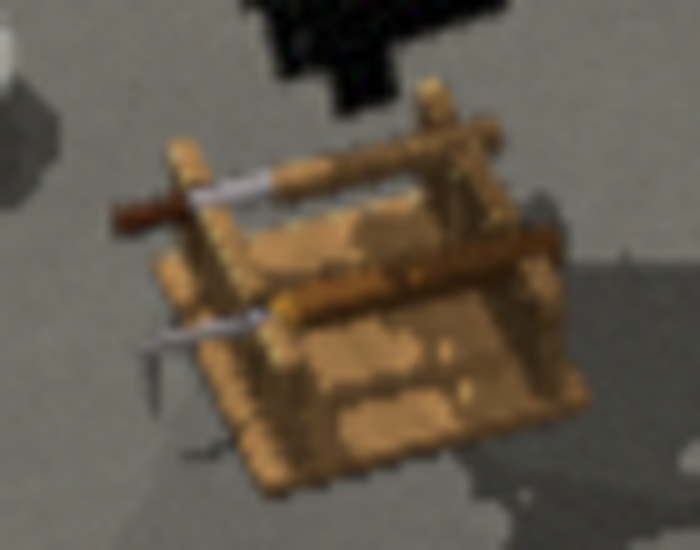

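View pics/t37r.png

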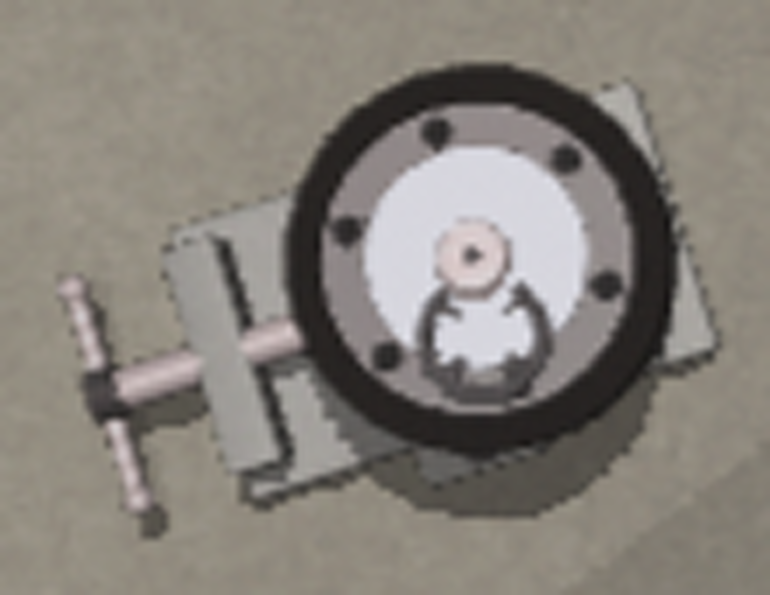

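View pics/s37r.png

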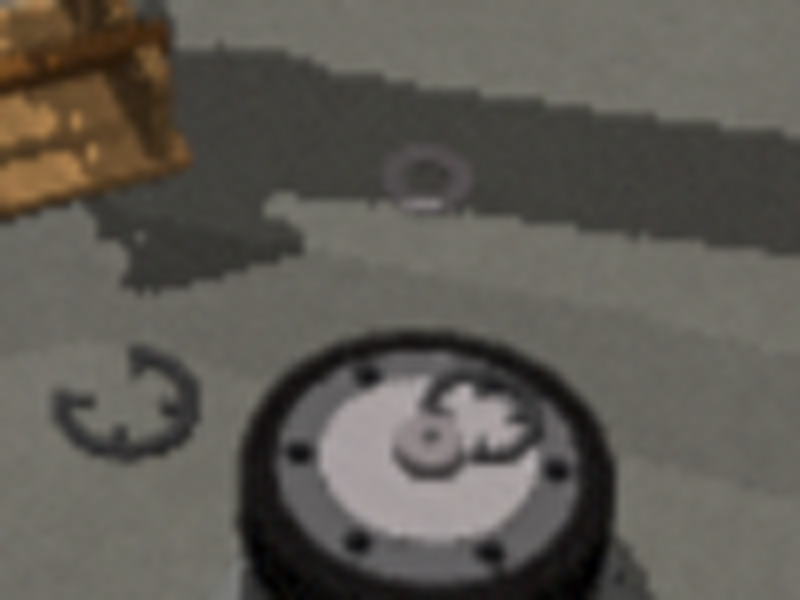

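```bash
python3 -c "
from h import *
print(robot.close_job())"
```

```text
the job is handed in; nothing more can be done
None
```

The ring is off its groove and lies on the wheel about 28 mm from the axle, not touching it. The pick is back in its notches and released. I handed in at about 37 s.

**What happened:**
- **First attempt:** the hook sat too shallow and slid out over the ring's band at a pull of about 8 N. The ring sprang back into its groove and turned about 5 degrees.
- **Second attempt:** I felt for the axle head and the washer again, set the hook deeper and pulled. The ring came free, and I drew it off towards its back.

**Last checks:**
- **Ring:** the top and scene pictures show the small ring on the washer and wheel, with its open ends about 3 mm clear of the axle head. Its back overhangs the washer's edge, so it may not lie quite flat.
- **Pick:** it lies as it did at the start. The gripper is open and well clear above it.
- **Other things:** I saw nothing disturbed in the pictures, though I did not check each item separately.

**What was not ideal:**
- **Pull force:** the highest reading was about 12.4 N. Touches on the axle and washer read about 2 to 3 N, and setting the pick down read about 4.5 N.
- **Sudden release:** the ring jumped a few millimetres when it let go, but it stayed on the hook.
- **Pick slip:** the pick turned about 7 degrees nose-up in the grip. I tilted the gripper to match before laying it down.

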